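# Wedge open a two-part chocolate mould evenly

## Task

The chocolate sphere has set: take the white wedge out of its wooden block and, pushing it down into the two pry slots of the clear mould a little at each end in turn, work the mould open on its guide rods until both ends stand at least 8 mm open and about equal, then stand the wedge back in its block. Keep the halves even the whole way (one end more than 4 mm ahead of the other cracks the chocolate) and feel your way into the slots: never press with more than about 20 N, down or sideways. Touch the mould with the wedge only, and leave the other things on the worktop alone.

Things in the scene. Friction and masses are not known exactly. Their poses are not given: they have to be found in the camera images.
- mould: Fixed wooden stand (160 x 130 mm, top 14 mm up) with an upright two-part clear mould, a chocolate sphere inside. Origin on the worktop. x along the seam, near end (-x, towards the robot) to far end (+x); y = opening direction; z up. Each half: flange 150 mm long, 13 mm thick, top at z = 110 mm, 36 mm dome outside. The -y half is clamped, the +y half slides to +y on two rods.
- slot_near (a point): Nominal middle of the near pry slot's mouth, fixed to the stand: mould x = -54, y = 0, z = 110 mm, axes as the mould's. The mould is clamped across the stand only roughly, so the true seam lies parallel, up to 6 mm to either side in y: find it by touch or sight. Slot: 54 mm deep, from x = -37 to the open end at -75 mm, 3 mm wide when shut, square edges, flat 11.5 mm tops beside it.
- slot_far (a point): Nominal middle of the far pry slot's mouth (mould x = +54, y = 0, z = 110 mm), off by the same amount as the near one; the slot runs from x = +37 mm to the open far end at +75 mm. As the mould opens, a slot grows on its +y side only, so its middle shifts to +y by half the opening.
- near_end (a joint): Opening of the seam at the near guide rod, x = -60 mm (m): 0 shut, 0.014 end of travel. Its bush holds by about 7 N of dry friction and stays where it is left; with one end ahead the bushes bind, about 1 N more per mm of difference. The plastic gives: the gap lags the wedge's thickness at the slot's edge by 1.5 to 3 mm under load.
- far_end (a joint): Same at the far guide rod, x = +60 mm. Wedging one end moves that end; the other stays.
- front_half (a joint): Skew of the sliding half against the fixed half (rad): 0 even, positive with the far end ahead; 0.033 is 4 mm between the ends.
- wedge_grip (a point): Centre of the wedge's brown handle, 22 (y) x 30 (x) x 66 mm tall; grip it across y. Axes: x along the blade's width, y across its thickness, z up. Under the handle a white shoulder (44 x 32 x 8 mm, underside 41 mm below this point), then the blade: 50 mm long, 24 mm wide, 15.6 mm thick at the shoulder, tapering evenly on both sides to a flat 2 mm tip. About 0.11 kg.
- wedge: The whole wedge; origin at the middle of the blade's tip, axes as wedge_grip.
- wedge_tip (a point): Middle of the blade's tip, 91 mm below the handle centre along the wedge's z.
- wedge_block: Fixed wooden block 84 x 70 x 66 mm; origin at the centre of its underside. The wedge stands upright in its slot, blade width along the block's x, with its shoulder resting on the block's top.
- block_mouth (a point): Centre of the mouth of the block's slot, on its top (66 mm high): 34 mm (x) by 21 mm (y), right through, axes as the block's. With the wedge home its handle centre is 41 mm above this point.
- mortar: Marble bowl, 131 mm across, 85 mm high, standing behind the mould; leave alone.
- mug: Spotted mug, 93 mm high, on the right of the sink; leave alone.
- pepper: Glass pepper shaker with a grey top, 90 mm high, to the right of the sink; leave alone.
Mind the look-alikes: they are no part of the job. Leave any green look-alike of the wedge alone.

How it is judged (in metres and radians):
On the way, in this order (a step that is already met when the one before it is completed fails the run):
1. the wedge is lifted out of its block in the gripper (z of wedge_tip in the frame of block_mouth above 0.005 m and contact force between the fingers and wedge above 1 N), for 0.2 s.
2. one end of the mould is started open by 1.5 mm, with the wedge in the seam (value of joint any of near_end, far_end above 0.0015 m and contact force between wedge and mould above 0.5 N), for 0.1 s.
3. both ends are open by at least 1.5 mm, the halves still even (value of joint each of near_end, far_end above 0.0015 m), for 0.1 s.
4. both ends are open by at least 7 mm (value of joint each of near_end, far_end above 0.007 m), for 0.1 s.
At the end, for the whole second after the job is handed in: Both ends of the mould stand open by at least 7 mm and within 3 mm of each other; the wedge stands released in its block, upright and down on its shoulder (handle centre within 12 mm of the slot's middle and at most 46 mm above the block's top) (all of step 4 and value of joint front_half between -0.025 and 0.025 rad and horizontal distance between wedge_grip and block_mouth below 0.012 m and z of wedge_grip in the frame of block_mouth below 0.046 m and angle between wedge_grip's own z axis and vertical below 0.12 rad and contact force between the fingers and wedge below 0.1 N); the robot touches nothing.
It fails at once if one end is more than 5 mm ahead of the other (0.042 rad) (value of joint front_half above 0.042 rad or value of joint front_half below -0.042 rad).
It fails at once if the wedge's contacts with the mould add up to more than 50 N (contact force between wedge and mould above 50 N).
It fails at once if the gripper or arm touches the mould (contact force between any of the fingers, the arm and mould above 0.5 N).
It fails at once if a bystander is moved by more than 15 mm (distance of any of mortar, mug, pepper from where it was at the start of the episode above 0.015 m).
It also fails if it takes over 70 s, if anything falls off the work surface, if the arm or the gripper's body presses on something with over 40 N, if the wrist force passes 120 N, or if a joint passes its speed limit or range.

## Robot

A 7-joint arm with a two-finger parallel gripper is mounted at the origin on a cart in front of the work surface, level with it; the furniture and walls round the work are solid. World frame = base frame: x ahead of the robot, y to its left, z up, the work surface at z = 0. Lengths are in m, angles in degrees, forces in N, time in s.
With the tool pointing down it reaches from about 0.4 to 0.875 m from the base axis. Payload 4.4 kg.
Tool frame: the origin (TCP) lies on the centre line of the jaws, within the pads' length; the fingertips stand 19 mm ahead of it and the grasp point (between the pads) is the TCP; z points along the fingers, y is the direction in which the jaws open and shut (so a half turn about z gives the same grasp; the last joint's range is limited). The gripper opens to 85 mm and grips with 20 to 120 N. Pads are 22 mm wide; open, the fingers measure 114 mm over their backs; the gripper's body (76 mm by 85 mm) begins 54 mm behind the grasp point. The pads swing forward as they close: fully open they stand 13 mm farther back than shut.
Start: joints at [62.578, 36.005, 2.206, 86.941, -1.547, 57.084, -1.146], TCP at [0.261, -0.595, 0.25] pointing down, gripper open.
Joint ranges: [-175.42, 175.42], [-21.48, 121.26], [-71.46, 75.88], [10.55, 141.38], [-63.04, 243.04], [13.31, 113.54], [-168.57, 168.57]. Speed limits (degrees/s): [147.25, 147.25, 180, 180, 180, 180, 180].

## Interface

Orientations are given as a 3x3 rotation matrix whose columns are the frame's x, y, z axes.
In Python, from plant import bot gives the robot as it stands.
- The arm moves only by the shell command python3 -m crank 'ROWS' [OPENING] [FORCE]. ROWS is text: rows parted by semicolons, each of 6 numbers parted by spaces: the shift along the tool's x, y, z in mm, then the turn, a rotation vector about the tool's x, y, z in degrees. A call has 1 to 8 rows; each row shifts and turns the commanded pose from where the row before left it, along the tool's axes as they then stand; what a row does not reach is not made up. A row lasts 1/12 s, in which the tool goes at most 41.7 mm and 7.16 degrees, less where a joint would pass 70% of its speed; a pose out of reach is approached as far as the arm can. A call with a gripper value outside its range is refused whole. OPENING is the closure, from 0 (fully open) to 1 (shut), set as the call begins (- or left out, the last holds). The fingers move at their own pace and stop on an object; FORCE is the grip in N (left out, the last holds). Time passes only in rows, so rows that do not move let the fingers close. It gives the time, the measured TCP pose, the force and the opening at its end, in the units of the state.
- bot.state(): the state, without advancing time (a new reading comes with each control period).
- bot.grab_frame(name): name is "scene" or "side" or "wrist"; returns a dict with "image" (400x640x3 uint8, red, green, blue), "vfov" (degrees; the focal length in pixels is half the picture's height over the tangent of half this angle, whatever the lens; pixels are square), "cx", "cy" (the principal point, pixels), "world_to_cam" (4x4, takes a point from world to camera coordinates); the wrist camera has in their place "tool_from_camera" (4x4, takes a point from camera to tool coordinates, whose origin is the TCP and whose axes are the flange's). Camera axes: x right, y up, looking along -z (the intrinsics and any distortion apply to the point x, -y, -z); pixel columns grow to the right and rows downward; lengths in m; the calibration is good to about 2 mm. A picture is of the moment at which its call begins: read the wrist's pose just before it. There is no depth.
- bot.close_job(): hands the job in, once; it reports no verdict.
The state is a dict: "clock": time; "joint_pos": joint angles; "dq": joint speeds; "joint_torque": joint torques, N m; "tool_pos": TCP position; "ee_rot": TCP orientation; "force": force on the tool from outside, world axes, zero at the start; "torque": the same for the moment, N m; "width": finger opening in m.
Only numpy, scipy, OpenCV 4.12 (cv2) and the standard library are available. Lean on these libraries where they do the work, as an engineer would, in place of code of your own. Each camera call takes 0.05 s, during which the arm holds its last target.

## Working session

There is one attempt and no reset: what is moved stays moved. The work goes in short steps, Python scripts to look and compute and a shell command to move; the robot and the scene stay as the last step left them, time stands still between calls to the robot, and variables do not carry over. Pictures are saved under pics/ and viewed, and the job is handed in when it is done.

```bash
ls; mkdir -p pics; python3 - <<'E'
from plant import bot
import cv2,numpy as np
s=bot.state();print(s)
for n in("scene","side","wrist"):
    f=bot.grab_frame(n);cv2.imwrite(f"pics/{n}0.png",f["image"][:,:,::-1])
    print(n,{k:v for k,v in f.items() if k!="image"})
E
```

```text
pics
{'clock': 0.0, 'joint_pos': array([62.57961727, 36.0585186 ,  2.20127717, 86.99540464, -1.54745026,
       57.08406917, -1.14466038]), 'dq': array([ 0.0829242 ,  0.05004852, -0.04636907, -0.0294414 ,  0.1092485 ,
       -0.00967718, -0.11980116]), 'joint_torque': array([ 9.50051071e-04, -5.63395286e+01,  1.22620057e+00, -1.93439215e+01,
        1.09399142e-02,  1.06452414e-02, -7.36993570e-06]), 'tool_pos': array([ 0.26055633, -0.59485324,  0.24939646]), 'ee_rot': array([[ 9.15996363e-01,  4.01185845e-01, -7.62844160e-04],
       [ 4.01186570e-01, -9.15994728e-01,  1.73061265e-03],
       [-4.46393111e-06, -1.89127772e-03, -9.99998212e-01]]), 'force': array([-0.34116218, -0.63432282, -0.64639188]), 'torque': array([-0.02509656,  0.02770901,  0.05250257]), 'width': 0.08524822945947268}
scene {'vfov': 56.699988312847736, 'cx': 316.12534153025786, 'cy': 203.79261410201528, 'world_to_cam': array([[-0.71725438, -0.69673726, -0.0101662 ,  0.37555245],
       [ 0.46135417, -0.48577253,  0.74241321, -0.34107402],
       [-0.52220541,  0.52780891,  0.66986511, -1.12684611],
       [ 0.        ,  0.        ,  0.        ,  1.        ]])}
side {'vfov': 48.90519407317022, 'cx': 323.95474161344015, 'cy': 200.93836715187157, 'world_to_cam': array([[-0.80364996, -0.59469801,  0.02193191,  0.43980631],
       [ 0.32280657, -0.40467389,  0.85559042, -0.25587486],
       [-0.49994265,  0.69467497,  0.51718858, -1.21825562],
       [ 0.        ,  0.        ,  0.        ,  1.        ]])}
wrist {'vfov': 65.15413564176245, 'cx': 325.02687660989835, 'cy': 200.87089419878342, 'tool_from_camera': array([[-6.05962940e-04,  9.46083678e-01,  3.23921762e-01,
         8.37422396e-02],
       [ 9.99999816e-01,  5.64059681e-04,  2.23248880e-04,
        -4.43525639e-04],
       [ 2.85009158e-05,  3.23921837e-01, -9.46083845e-01,
        -1.22470421e-01],
       [ 0.00000000e+00,  0.00000000e+00,  0.00000000e+00,
         1.00000000e+00]])}
```

View pics/scene0.png

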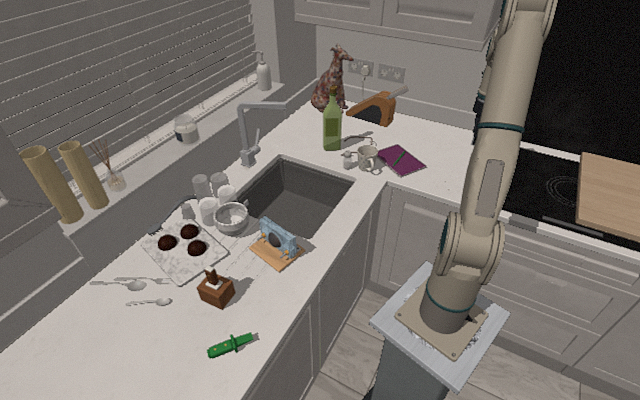

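View pics/side0.png

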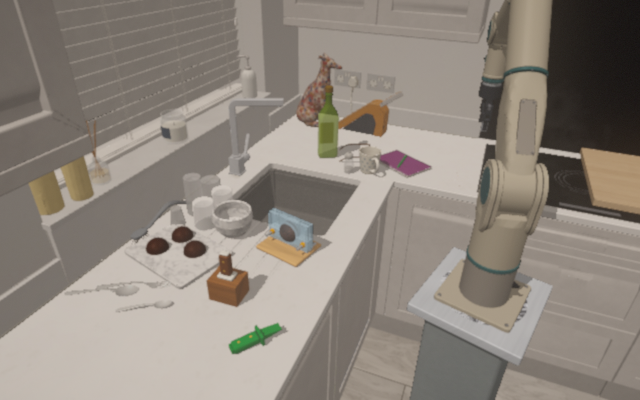

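View pics/wrist0.png

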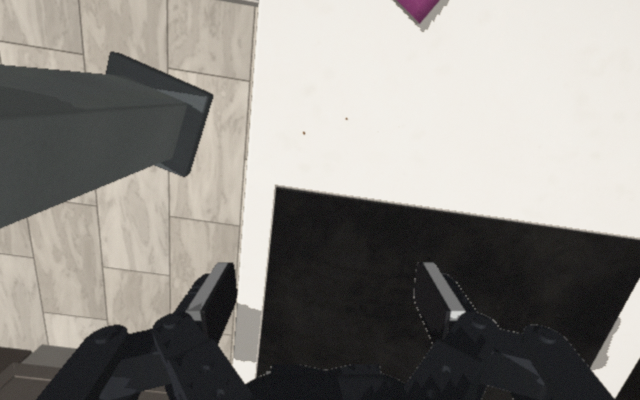

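```bash
cat > h.py <<'E'
import numpy as np,cv2
from plant import bot
H,W=400,640
def crop(img,x0,y0,x1,y1,name,k=4):
    cv2.imwrite(f"pics/{name}.png",cv2.resize(img[y0:y1,x0:x1,::-1],None,fx=k,fy=k,interpolation=cv2.INTER_CUBIC))
def foc(f): return H/2/np.tan(np.radians(f["vfov"]/2))
def ray(f,u,v,T=None):
    fo=foc(f);d=np.array([(u-f["cx"])/fo,-(v-f["cy"])/fo,-1.])
    if T is None: T=np.linalg.inv(f["world_to_cam"])
    return T[:3,3],T[:3,:3]@d/np.linalg.norm(d)
def wT(f,s):
    M=np.eye(4);M[:3,:3]=s["ee_rot"];M[:3,3]=s["tool_pos"];return M@f["tool_from_camera"]
def tri(rays):
    A=np.zeros((3,3));b=np.zeros(3)
    for o,d in rays:
        P=np.eye(3)-np.outer(d,d);A+=P;b+=P@o
    X=np.linalg.solve(A,b)
    return X,[np.linalg.norm((np.eye(3)-np.outer(d,d))@(X-o)) for o,d in rays]
def atz(r,z):
    o,d=r;return o+d*(z-o[2])/d[2]
def proj(f,X,T=None):
    C=f["world_to_cam"] if T is None else np.linalg.inv(T)
    p=C[:3,:3]@X+C[:3,3];fo=foc(f)
    return f["cx"]+fo*p[0]/-p[2], f["cy"]+fo*p[1]/p[2]
E
python3 - <<'E'
from h import *
a=bot.grab_frame("scene");b=bot.grab_frame("side")
crop(a["image"],180,200,320,320,"sc1",5);crop(b["image"],190,195,330,315,"si1",5)
E
```

```text
(no output)
```

View pics/sc1.png

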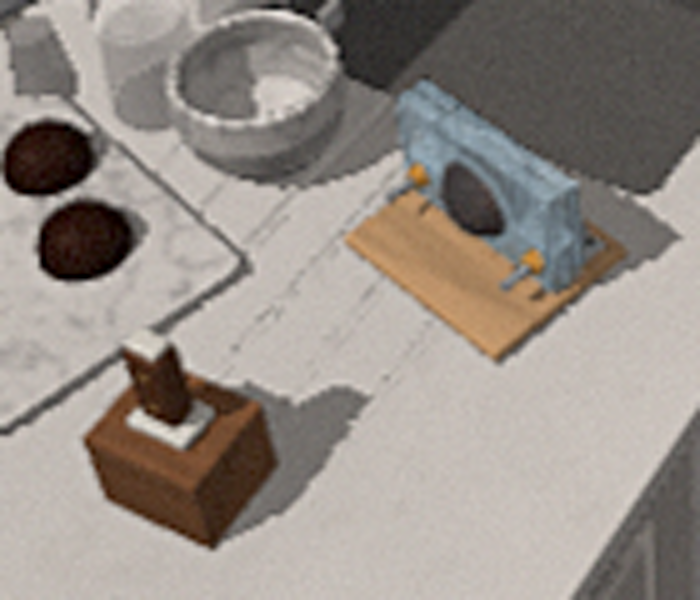

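View pics/si1.png

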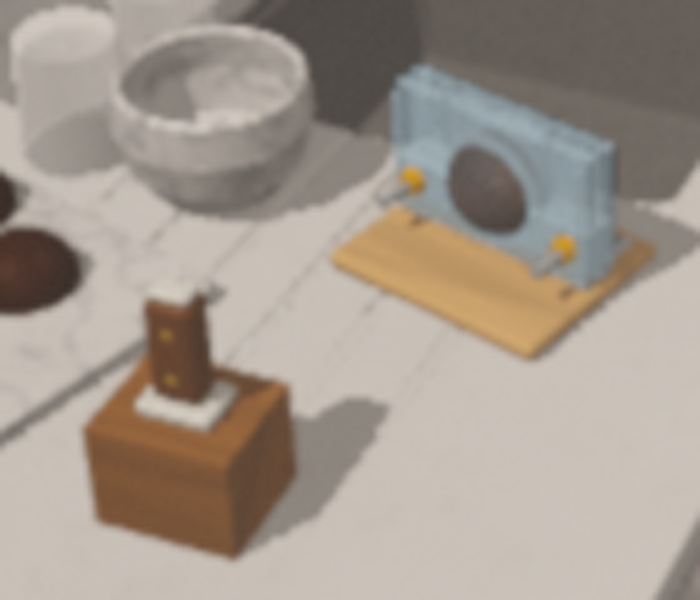

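```bash
python3 - <<'E'
from h import *
a=bot.grab_frame("scene");b=bot.grab_frame("side")
P={"blkL":((87,440),(87,430)),"blkN":((200,490),(231,470)),"blkR":((262,405),(289,387)),"blkNbot":((213,547),(235,557)),
"capmid":((150,345),(178,290)),
"stL":((347,238),(331,257)),"stN":((498,352),(529,350)),"stR":((624,245),(655,245)),
"moNearTopR":((578,185),(612,148)),"moFar":((400,95),(395,77)),"moNearTopL":((548,205),(590,160))}
for k,(p,q) in P.items():
    X,e=tri([ray(a,180+p[0]/5,200+p[1]/5),ray(b,190+q[0]/5,195+q[1]/5)])
    print(k,X.round(4),np.round(e,4))
    for z in {"b":[.066],"s":[.014],"m":[.11],"c":[.14]}[k[0]]:
        print("   z",z,atz(ray(a,180+p[0]/5,200+p[1]/5),z).round(4),atz(ray(b,190+q[0]/5,195+q[1]/5),z).round(4))
E
```

```text
blkL [0.5819 0.4683 0.0542] [0.0014 0.0014]
   z 0.066 [0.5711 0.4707 0.066 ] [0.5723 0.4763 0.066 ]
blkN [0.5053 0.4392 0.0483] [0.0015 0.0015]
   z 0.066 [0.4913 0.4436 0.066 ] [0.4918 0.4518 0.066 ]
blkR [0.5265 0.3763 0.0511] [0.0009 0.0009]
   z 0.066 [0.5149 0.381  0.066 ] [0.5144 0.388  0.066 ]
blkNbot [ 0.5057  0.4423 -0.0113] [0.0016 0.0016]
   z 0.066 [0.4536 0.4608 0.066 ] [0.4458 0.4934 0.066 ]
capmid [0.5503 0.4239 0.135 ] [0.0011 0.0011]
   z 0.14 [0.5449 0.4252 0.14  ] [0.5466 0.4279 0.14  ]
stL [ 0.6427  0.227  -0.0043] [0.0017 0.0017]
   z 0.014 [0.6262 0.2353 0.014 ] [0.6271 0.2437 0.014 ]
stN [ 0.4874  0.2192 -0.0059] [0.002 0.002]
   z 0.014 [0.4726 0.2282 0.014 ] [0.4742 0.2374 0.014 ]
stR [4.88e-01 9.54e-02 1.00e-04] [0.0003 0.0003]
   z 0.014 [0.4787 0.1035 0.014 ] [0.4775 0.1104 0.014 ]
moNearTopR [0.4917 0.1336 0.0921] [0.0023 0.0023]
   z 0.11 [0.4764 0.1444 0.11  ] [0.4786 0.154  0.11  ]
moFar [0.6375 0.1667 0.1018] [0.0019 0.0019]
   z 0.11 [0.628  0.1714 0.11  ] [0.631  0.1756 0.11  ]
moNearTopL [0.4819 0.1684 0.1067] [0.0017 0.0017]
   z 0.11 [0.4777 0.1702 0.11  ] [0.481  0.1718 0.11  ]
```

```bash
python3 - <<'E'
from h import *
a=bot.grab_frame("scene");b=bot.grab_frame("side")
for n,p,q in(("bottle",(332,149),(328,156)),("mug",(368,170),(370,172)),("pep",(347,168),(348,172)),("faucet",(250,163),(238,172)),("faucetTip",(284,105),(282,103)),("mortar",(231,230),(233,232))):
    print(n,atz(ray(a,*p),0).round(3),atz(ray(b,*q),0).round(3),tri([ray(a,*p),ray(b,*q)])[0].round(3))
print(bot.state()["clock"])
E
```

```text
bottle [ 0.849 -0.446  0.   ] [ 0.854 -0.445  0.   ] [ 0.856 -0.451 -0.004]
mug [ 0.616 -0.432  0.   ] [ 0.627 -0.43   0.   ] [ 0.628 -0.441 -0.008]
pep [ 0.695 -0.378  0.   ] [ 0.698 -0.372  0.   ] [ 0.709 -0.392 -0.013]
faucet [ 1.048 -0.098  0.   ] [ 1.051 -0.087  0.   ] [ 1.079 -0.116 -0.023]
faucetTip [ 1.358 -0.591  0.   ] [ 1.483 -0.854  0.   ] [ 0.933 -0.235  0.281]
mortar [0.758 0.222 0.   ] [0.755 0.221 0.   ] [0.754 0.223 0.002]
0.45
```

```bash
python3 -m crank '30 -25.5 -2 0 0 0;30 -25.5 -2 0 0 0;30 -25.5 -2 0 0 0;30 -25.5 -2 0 0 0;30 -25.5 -2 0 0 0;30 -25.5 -2 0 0 0;30 -25.5 -2 0 0 0;30 -25.5 -2 0 0 0'; python3 -m crank '30 -25.5 -2 0 0 0;30 -25.5 -2 0 0 0;30 -25.5 -2 0 0 0;30 -25.5 -2 0 0 0;30 -25.5 -2 0 0 0;30 -25.5 -2 0 0 0;0 0 0 0 0 0'
```

```text
clock: 1.12
tool_pos: [0.3994, -0.3106, 0.2667]
ee_rot: [[0.916, 0.401, 0.001], [0.401, -0.916, -0.0], [0.0, 0.001, -1.0]]
force: [0.5, -0.3, 0.7]
width: 0.0854
clock: 1.7
tool_pos: [0.5064, -0.0904, 0.279]
ee_rot: [[0.911, 0.413, 0.004], [0.413, -0.911, 0.005], [0.006, -0.003, -1.0]]
force: [0.5, -0.4, 0.3]
width: 0.0854
```

```bash
python3 -m crank '18.8 -34.3 0 0 0 0;18.8 -34.3 0 0 0 0;18.8 -34.3 0 0 0 0;18.8 -34.3 0 0 0 0;18.8 -34.3 0 0 0 0;18.8 -34.3 0 0 0 0;18.8 -34.3 0 0 0 0;18.8 -34.3 0 0 0 0'; python3 -m crank '18.8 -34.3 0 0 0 0;18.8 -34.3 0 0 0 0;0 0 0 0 0 0;0 0 0 0 0 0;0 0 0 0 0 0;0 0 0 0 0 0'
python3 - <<'E'
from h import *
import pickle
s=bot.state();f=bot.grab_frame("wrist");pickle.dump((s,f),open("v1.pkl","wb"))
cv2.imwrite("pics/w1.png",f["image"][:,:,::-1]);print(s["tool_pos"],s["ee_rot"],s["dq"].max())
E
```

```text
clock: 2.37
tool_pos: [0.53, 0.2134, 0.2786]
ee_rot: [[0.916, 0.401, 0.0], [0.401, -0.916, -0.0], [0.0, 0.0, -1.0]]
force: [1.1, -0.1, 0.8]
width: 0.0856
clock: 2.87
tool_pos: [0.5374, 0.2875, 0.2783]
ee_rot: [[0.917, 0.399, 0.0], [0.399, -0.917, -0.001], [-0.001, 0.001, -1.0]]
force: [0.1, -0.2, 0.4]
width: 0.0853
[0.53735468 0.28754023 0.27828311] [[ 9.16991017e-01  3.98907849e-01  5.30747577e-05]
 [ 3.98907488e-01 -9.16989991e-01 -1.47360030e-03]
 [-5.39161705e-04  1.37245016e-03 -9.99998913e-01]] 0.45548100724371393
```

View pics/w1.png

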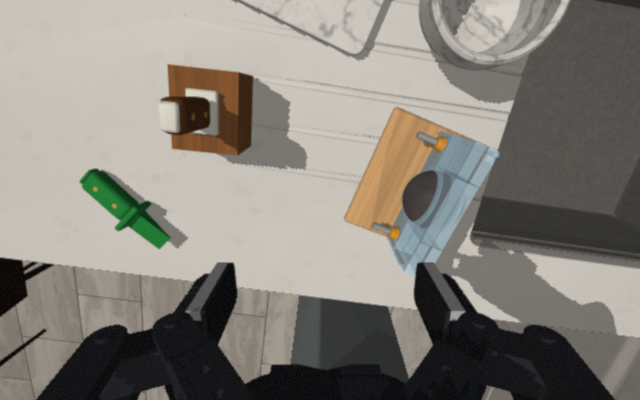

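```bash
python3 - <<'E'
from h import *
import pickle
s,f=pickle.load(open("v1.pkl","rb"))
crop(f["image"],150,50,270,170,"w1b",5);crop(f["image"],330,95,510,285,"w1m",4)
E
```

```text
(no output)
```

View pics/w1b.png

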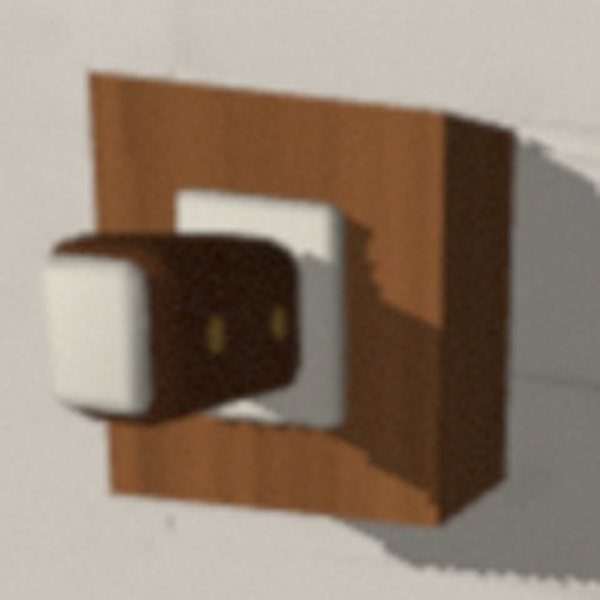

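View pics/w1m.png

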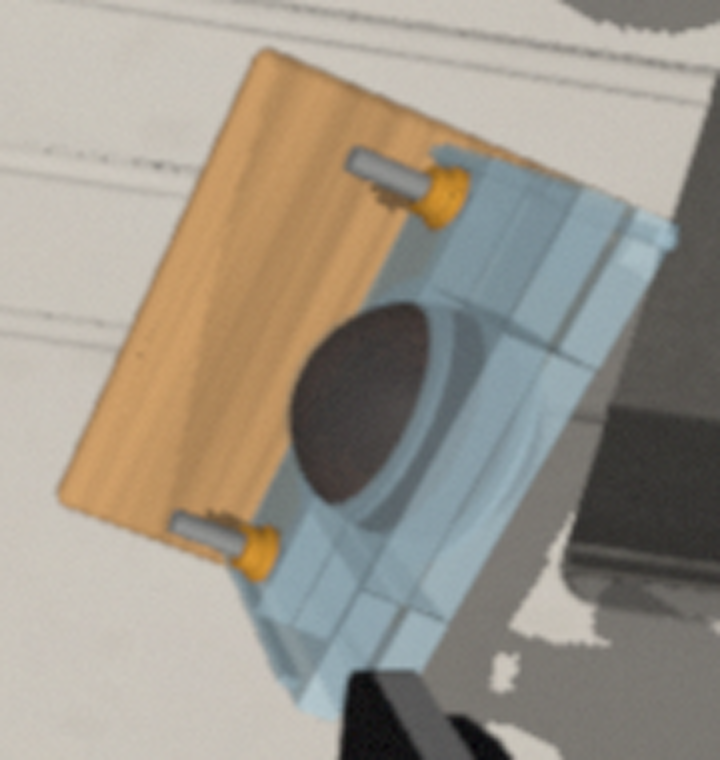

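```bash
cat >> h.py <<'E'
def quad(P): # TL,TR,BR,BL with image-up=x axis ; returns centre, yaw, sizes
    P=np.array(P);c=P.mean(0);up=(P[0]+P[1]-P[2]-P[3])/2;lf=(P[0]+P[3]-P[1]-P[2])/2
    return c.round(4),np.degrees(np.arctan2(up[1],up[0])).round(2),np.degrees(np.arctan2(-lf[0],lf[1])).round(2),np.linalg.norm(up).round(4),np.linalg.norm(lf).round(4)
E
python3 - <<'E'
from h import *
import pickle
s,f=pickle.load(open("v1.pkl","rb"));T=wT(f,s)
w=lambda p,z:atz(ray(f,150+p[0]/5,50+p[1]/5,T),z)
print("block",quad([w(p,.066) for p in((90,72),(442,110),(442,523),(112,492))]))
print("shoulder",quad([w(p,.074) for p in((177,190),(338,205),(343,428),(185,415))]))
print("cap",quad([w(p,.14) for p in((46,255),(140,258),(150,408),(60,405))]))
m=lambda p,z:atz(ray(f,330+p[0]/4,95+p[1]/4,T),z)
for n,p,z in(("stL",(262,50),.014),("stNL",(60,495),.014),("FR",(672,245),.11),("Ftop",(580,187),.11),("Ntop",(300,710),.11),("seamfar",(632,212),.11),("slotend far",(552,348),.11),("slot near in",(400,605),.11),("line corner far r",(595,365),.11),("near r",(440,618),.11)):
    print(n,m(p,z).round(4))
E
```

```text
block (array([0.5486, 0.4279, 0.066 ]), np.float64(17.89), np.float64(17.87), np.float64(0.0828), np.float64(0.0695))
shoulder (array([0.5485, 0.4273, 0.074 ]), np.float64(17.92), np.float64(18.59), np.float64(0.0436), np.float64(0.0318))
cap (array([0.5482, 0.4289, 0.14  ]), np.float64(19.01), np.float64(21.65), np.float64(0.0235), np.float64(0.0147))
stL [0.6331 0.2382 0.014 ]
stNL [0.48   0.2338 0.014 ]
FR [0.6277 0.1504 0.11  ]
Ftop [0.6306 0.1775 0.11  ]
Ntop [0.4825 0.1711 0.11  ]
seamfar [0.6305 0.1633 0.11  ]
slotend far [0.595  0.1629 0.11  ]
slot near in [0.5204 0.1621 0.11  ]
line corner far r [0.5955 0.151  0.11  ]
near r [0.5212 0.1508 0.11  ]
```

```bash
python3 -m crank '16.6 -31.1 0 0 0 0;16.6 -31.1 0 0 0 0;16.6 -31.1 0 0 0 0;16.6 -31.1 0 0 0 0;0 0 15 0 0 5.5;0 0 25 0 0 0;0 0 0 0 0 0;0 0 0 0 0 0' 
python3 - <<'E'
from h import *
import pickle
s=bot.state();f=bot.grab_frame("wrist");pickle.dump((s,f),open("v2.pkl","wb"))
crop(f["image"],200,60,440,300,"w2",3);print(s["tool_pos"],s["ee_rot"],s["dq"].max())
E
```

```text
clock: 3.58
tool_pos: [0.5479, 0.4281, 0.2373]
ee_rot: [[0.951, 0.31, -0.002], [0.31, -0.951, -0.003], [-0.003, 0.002, -1.0]]
force: [0.5, -0.2, 0.8]
width: 0.0855
[0.54785315 0.42807317 0.23726077] [[ 0.95071992  0.31004285 -0.00225252]
 [ 0.31003576 -0.9507201  -0.00301979]
 [-0.00307779  0.00217262 -0.9999929 ]] 0.3198905351555084
```

View pics/w2.png

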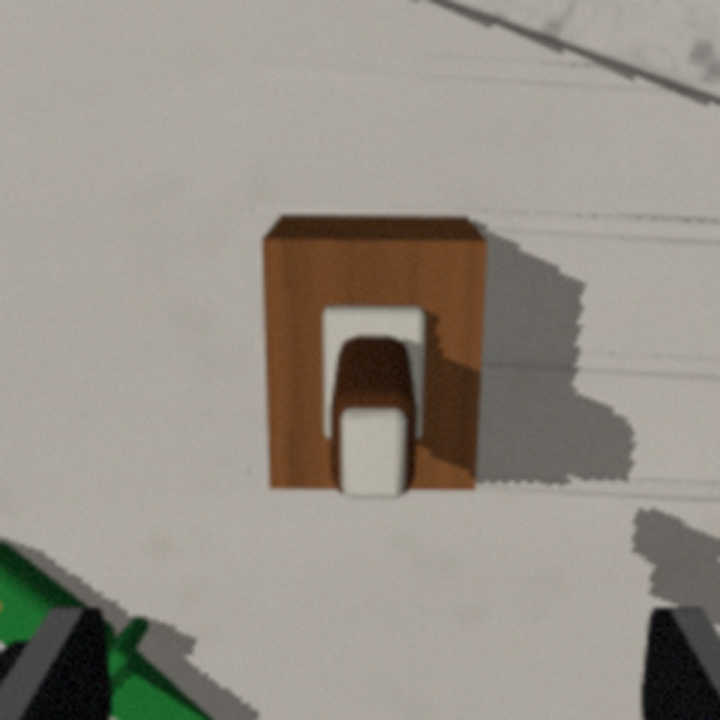

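```bash
python3 - <<'E'
from h import *
import pickle
s,f=pickle.load(open("v2.pkl","rb"));T=wT(f,s)
s1,f1=pickle.load(open("v1.pkl","rb"));T1=wT(f1,s1)
U=lambda p:(200+p[0]/3,60+p[1]/3)
w=lambda p,z:atz(ray(f,*U(p),T),z)
A=((265,238),(486,238),(475,488),(270,488));B=((90,72),(442,110),(442,523),(112,492))
print("block",quad([w(p,.066) for p in A]))
print("cap",quad([w(p,.14) for p in((340,408),(407,408),(407,495),(340,495))]))
print("sh",w((323,307),.074),w((426,307),.074))
for p,q in list(zip(A,B))+[((373,451),(99,331))]:
    X,e=tri([ray(f,*U(p),T),ray(f1,150+q[0]/5,50+q[1]/5,T1)]);print(X.round(4),e[0].round(4))
E
```

```text
block (array([0.5487, 0.4289, 0.066 ]), np.float64(17.34), np.float64(17.99), np.float64(0.0839), np.float64(0.0689))
cap (array([0.548 , 0.4289, 0.14  ]), np.float64(18.0), np.float64(17.98), np.float64(0.0233), np.float64(0.0168))
sh [0.56479762 0.45066641 0.074     ] [0.57461824 0.420442   0.074     ]
[0.5776 0.4741 0.0644] 0.0003
[0.5987 0.4085 0.0632] 0.0004
[0.5187 0.3825 0.0628] 0.0004
[0.4974 0.4494 0.0642] 0.0002
[0.5483 0.4291 0.1399] 0.0001
```

```bash
python3 -m crank '0.5 -0.6 35 0 0 0;0 0 35 0 0 0;0 0 35 0 0 0;0 0 20 0 0 0;0 0 0 0 0 0;0 0 0 0 0 0'; python3 -m crank '0 0 0 0 0 0;0 0 0 0 0 0;0 0 0 0 0 0;0 0 0 0 0 0;0 0 0 0 0 0;0 0 0 0 0 0' 1 100;  python3 -m crank '0 0 0 0 0 0;0 0 0 0 0 0'
```

```text
clock: 4.13
tool_pos: [0.5491, 0.4305, 0.1143]
ee_rot: [[0.951, 0.31, 0.001], [0.31, -0.951, 0.0], [0.001, -0.0, -1.0]]
force: [0.3, -0.1, 1.5]
width: 0.0855
clock: 4.63
tool_pos: [0.5487, 0.4315, 0.1145]
ee_rot: [[0.95, 0.311, 0.002], [0.311, -0.95, 0.001], [0.002, -0.001, -1.0]]
force: [-0.5, 0.3, 0.8]
width: 0.0206
clock: 4.8
tool_pos: [0.5487, 0.4315, 0.1145]
ee_rot: [[0.95, 0.311, 0.001], [0.311, -0.95, 0.001], [0.002, -0.001, -1.0]]
force: [0.2, -0.4, 5.7]
width: 0.0205
```

```bash
python3 -m crank '0 0 -10 0 0 0;0 0 -25 0 0 0;0 0 -35 0 0 0;0 0 -35 0 0 0;0 0 -30 0 0 0;0 0 0 0 0 0;0 0 0 0 0 0;0 0 0 0 0 0'; python3 - <<'E'
from h import *
s=bot.state();print(s["tool_pos"],s["ee_rot"],s["force"],s["torque"],s["width"])
for n in("scene","side","wrist"):
    f=bot.grab_frame(n); cv2.imwrite(f"pics/{n}3.png",f["image"][:,:,::-1])
    if n!="wrist": crop(f["image"],170,180,330,300,n+"3c",5)
E
```

```text
clock: 5.47
tool_pos: [0.5474, 0.4305, 0.2476]
ee_rot: [[0.95, 0.312, -0.001], [0.312, -0.95, -0.001], [-0.002, 0.001, -1.0]]
force: [-0.4, -1.1, -0.6]
width: 0.021
[0.54742362 0.43050084 0.24762929] [[ 9.50210318e-01  3.11606021e-01 -1.42790297e-03]
 [ 3.11604526e-01 -9.50211152e-01 -1.17677401e-03]
 [-1.72349919e-03  6.73241778e-04 -9.99998288e-01]] [-0.354898   -1.05764627 -0.59210824] [ 0.0037553  -0.00167975  0.03572189] 0.021000050813493563
```

View pics/side3c.png

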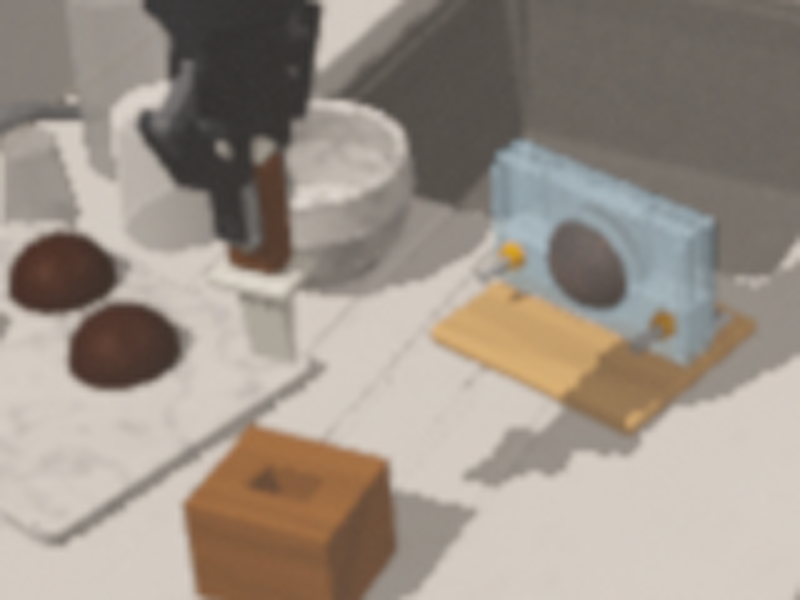

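View pics/wrist3.png

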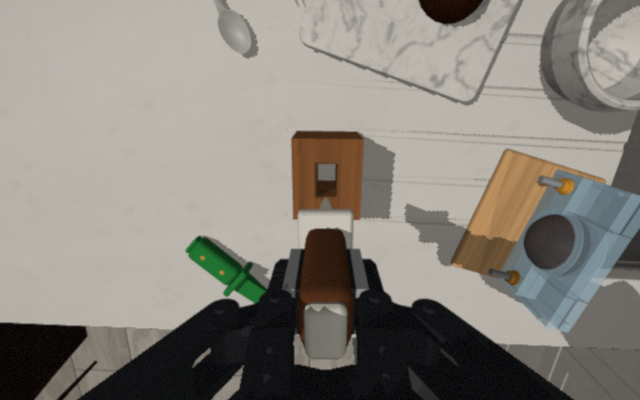

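```bash
python3 -m crank '0 0 0 0 0 5.7;0 0 0 0 0 5.7;0 0 0 0 0 5.6'; python3 -m crank '-14 33 0 0 0 0;-14 33 0 0 0 0;-14 33 0 0 0 0;-14 33 0 0 0 0;-14 33 0 0 0 0;-14 33 0 0 0 0;-14 33 0 0 0 0;-14 33 0 0 0 0';  python3 -m crank '0 0 0 0 0 0;0 0 0 0 0 0;0 0 0 0 0 0;0 0 0 0 0 0'
python3 - <<'E'
from h import *
import pickle
s=bot.state();f=bot.grab_frame("wrist");pickle.dump((s,f),open("v4.pkl","wb"))
cv2.imwrite("pics/w4.png",f["image"][:,:,::-1]);print(s["tool_pos"],s["ee_rot"],s["dq"].max())
crop(f["image"],250,20,410,200,"w4c",4)
E
```

```text
clock: 5.87
tool_pos: [0.5476, 0.4305, 0.2467]
ee_rot: [[1.0, 0.015, -0.002], [0.015, -1.0, -0.002], [-0.002, 0.002, -1.0]]
force: [0.5, -0.2, -1.6]
width: 0.021
clock: 6.53
tool_pos: [0.44, 0.1631, 0.2475]
ee_rot: [[1.0, 0.02, -0.002], [0.02, -1.0, -0.001], [-0.002, 0.001, -1.0]]
force: [0.3, -1.3, -1.4]
width: 0.021
clock: 6.87
tool_pos: [0.4418, 0.166, 0.248]
ee_rot: [[1.0, 0.021, -0.0], [0.021, -1.0, 0.001], [-0.0, -0.001, -1.0]]
force: [-0.2, 0.3, -0.3]
width: 0.0209
[0.44180254 0.1660343  0.24802098] [[ 9.99769103e-01  2.14880819e-02 -4.69259258e-05]
 [ 2.14881033e-02 -9.99768971e-01  5.16576107e-04]
 [-3.58148548e-05 -5.17465181e-04 -9.99999865e-01]] 0.18837384488131148
```

View pics/w4.png

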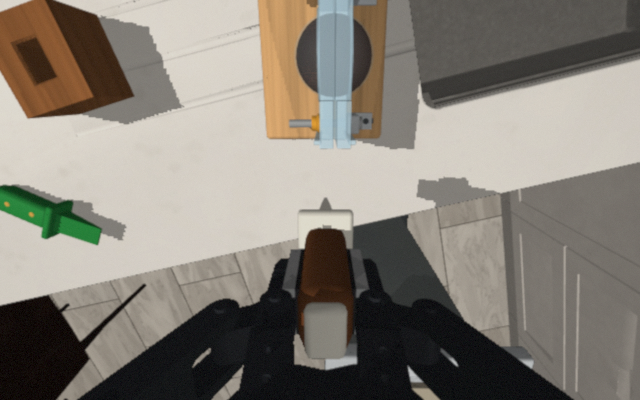

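View pics/w4c.png

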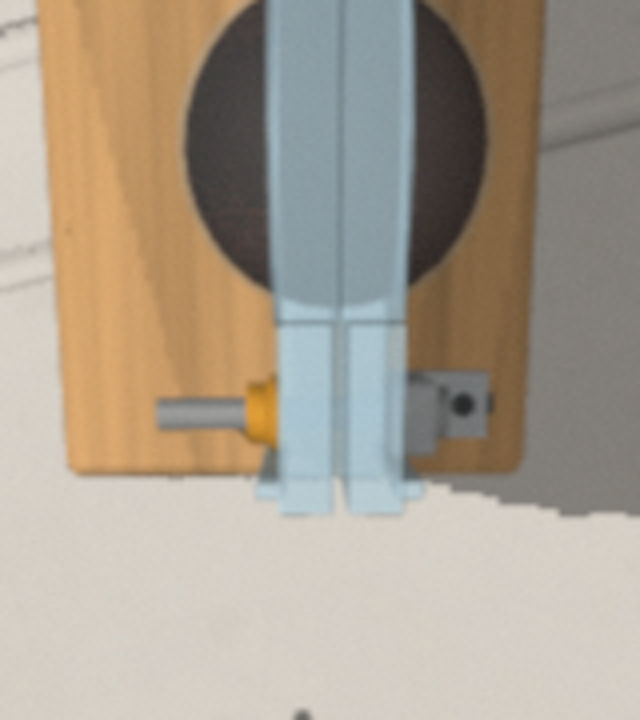

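```bash
python3 - <<'E'
from h import *
import pickle
s,f=pickle.load(open("v4.pkl","rb"));T=wT(f,s)
m=lambda p,z=.11:atz(ray(f,250+p[0]/4,20+p[1]/4,T),z)
for n,p,z in(("seam top",(340,0),.11),("seam @slotin",(340.5,322),.11),("slot L",(333,330),.11),("slotR",(347,330),.11),("slot L end",(333,513),.11),("slotR end",(348,513),.11),("L0",(278,322),.11),("R0",(405,322),.11),("L1",(278,513),.11),("R1",(404,513),.11),("L-1",(268,0),.11),("R-1",(414,0),.11),("stNL",(70,470),.014),("stNR",(520,470),.014),("stL up",(38,0),.014),("stR up",(545,0),.014)):
    print(n,m(p,z).round(4))
E
```

```text
seam top [0.5767 0.1622 0.11  ]
seam @slotin [0.5204 0.1603 0.11  ]
slot L [0.5188 0.1617 0.11  ]
slotR [0.5189 0.159  0.11  ]
slot L end [0.4825 0.1607 0.11  ]
slotR end [0.4826 0.1576 0.11  ]
L0 [0.5201 0.1727 0.11  ]
R0 [0.5207 0.1475 0.11  ]
L1 [0.4823 0.1721 0.11  ]
R1 [0.4829 0.1459 0.11  ]
L-1 [0.5764 0.1754 0.11  ]
R-1 [0.5769 0.1486 0.11  ]
stNL [0.4773 0.2322 0.014 ]
stNR [0.48   0.1056 0.014 ]
stL up [0.594  0.2357 0.014 ]
stR up [0.5967 0.1084 0.014 ]
```

```bash
python3 -m crank '0 0 0 0 0 -0.4;31 3.7 10 0 0 0;31.5 3.7 10 0 0 0;0 0 10 0 0 0;0 0 0 0 0 0;0 0 0 0 0 0;0 0 0 0 0 0'
python3 - <<'E'
from h import *
import pickle
s=bot.state();f=bot.grab_frame("wrist");pickle.dump((s,f),open("v5.pkl","wb"))
crop(f["image"],265,140,385,260,"w5c",5);print(s["tool_pos"],s["ee_rot"],s["force"])
for n in("scene","side"):
    f=bot.grab_frame(n);crop(f["image"],230,190,330,270,n+"5c",6)
E
```

```text
clock: 7.5
tool_pos: [0.5032, 0.1597, 0.2184]
ee_rot: [[1.0, 0.028, -0.001], [0.028, -1.0, 0.0], [-0.001, -0.0, -1.0]]
force: [0.0, -0.5, -0.3]
width: 0.0211
[0.50319956 0.15969392 0.21838511] [[ 9.99597747e-01  2.83398707e-02 -1.09344850e-03]
 [ 2.83399356e-02 -9.99598342e-01  4.39189295e-05]
 [-1.09176465e-03 -7.48895231e-05 -9.99999401e-01]] [ 0.04080492 -0.48675935 -0.33455196]
```

View pics/w5c.png

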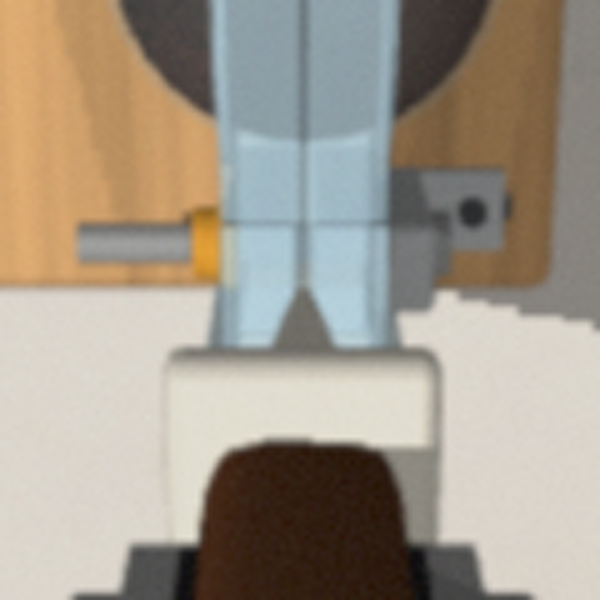

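View pics/side5c.png

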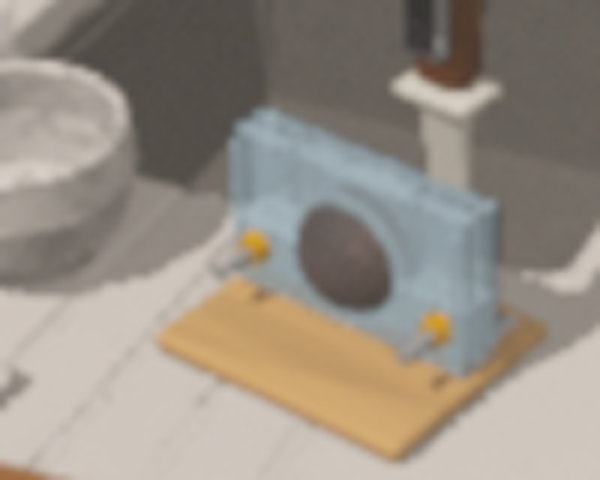

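```bash
python3 -m crank '0 0 4 0 0 0;0 0 3 0 0 0;0 0 0 0 0 0'; python3 -m crank '0 0 1 0 0 0;0 0 1 0 0 0;0 0 0 0 0 0';python3 -m crank '0 0 1 0 0 0;0 0 1 0 0 0;0 0 0 0 0 0'
```

```text
clock: 7.9
tool_pos: [0.5036, 0.1591, 0.2109]
ee_rot: [[1.0, 0.027, -0.001], [0.027, -1.0, -0.0], [-0.001, 0.0, -1.0]]
force: [0.0, 0.2, -1.5]
width: 0.021
clock: 8.15
tool_pos: [0.504, 0.1591, 0.2091]
ee_rot: [[1.0, 0.027, -0.0], [0.027, -1.0, -0.0], [-0.0, 0.0, -1.0]]
force: [-0.2, -0.2, -0.2]
width: 0.0207
clock: 8.4
tool_pos: [0.5041, 0.1592, 0.2072]
ee_rot: [[1.0, 0.027, -0.0], [0.027, -1.0, 0.0], [-0.0, -0.0, -1.0]]
force: [1.0, 0.1, -0.1]
width: 0.0209
```

```bash
python3 -m crank '0 0 1 0 0 0;0 0 1 0 0 0;0 0 0 0 0 0';python3 -m crank '0 0 1 0 0 0;0 0 0.5 0 0 0;0 0 0 0 0 0'
```

```text
clock: 8.65
tool_pos: [0.5041, 0.1594, 0.2052]
ee_rot: [[1.0, 0.027, 0.0], [0.027, -1.0, 0.0], [0.0, -0.0, -1.0]]
force: [0.2, 1.3, -1.2]
width: 0.0209
clock: 8.9
tool_pos: [0.5042, 0.1594, 0.2039]
ee_rot: [[1.0, 0.027, 0.0], [0.027, -1.0, 0.0], [0.0, -0.0, -1.0]]
force: [0.1, 1.8, -1.0]
width: 0.0207
```

```bash
python3 -m crank '0 -0.5 1 0 0 0;0 -0.2 1 0 0 0;0 0 0 0 0 0';python3 -m crank '0 -0.2 1 0 0 0;0 -0.2 1 0 0 0;0 0 0 0 0 0'
```

```text
clock: 9.15
tool_pos: [0.5043, 0.1597, 0.202]
ee_rot: [[1.0, 0.027, 0.0], [0.027, -1.0, -0.0], [0.0, 0.0, -1.0]]
force: [-0.0, 0.3, 2.9]
width: 0.0209
clock: 9.4
tool_pos: [0.5045, 0.1599, 0.2003]
ee_rot: [[1.0, 0.027, 0.001], [0.027, -1.0, -0.0], [0.001, 0.0, -1.0]]
force: [-0.6, -0.5, 5.4]
width: 0.0209
```

```bash
python3 -m crank '0 -0.15 1.3 0 0 0;0 -0.2 1.3 0 0 0;0 -0.2 1.4 0 0 0;0 0 0 0 0 0';python3 -m crank '0 -0.15 1.3 0 0 0;0 -0.2 1.3 0 0 0;0 -0.2 1.4 0 0 0;0 0 0 0 0 0'
```

```text
clock: 9.73
tool_pos: [0.5048, 0.1604, 0.1966]
ee_rot: [[1.0, 0.027, 0.002], [0.027, -1.0, -0.0], [0.002, 0.0, -1.0]]
force: [-1.3, 0.0, 7.0]
width: 0.0211
clock: 10.07
tool_pos: [0.5049, 0.1609, 0.1929]
ee_rot: [[1.0, 0.026, 0.002], [0.026, -1.0, -0.0], [0.002, 0.0, -1.0]]
force: [-0.0, -0.7, 9.3]
width: 0.0211
```

```bash
python3 -m crank '0 -0.15 1.3 0 0 0;0 -0.2 1.3 0 0 0;0 -0.2 1.4 0 0 0;0 0 0 0 0 0'
python3 - <<'E'
from h import *
import pickle
s=bot.state();f=bot.grab_frame("wrist");pickle.dump((s,f),open("v6.pkl","wb"))
crop(f["image"],265,100,385,240,"w6c",5);print(s["tool_pos"],s["force"])
E
```

```text
clock: 10.4
tool_pos: [0.5051, 0.1614, 0.1892]
ee_rot: [[1.0, 0.026, 0.002], [0.026, -1.0, 0.0], [0.002, 0.0, -1.0]]
force: [-1.2, -0.3, 11.4]
width: 0.0207
[0.50506342 0.16144467 0.18919159] [-1.20091541 -0.27179768 11.44092394]
```

View pics/w6c.png

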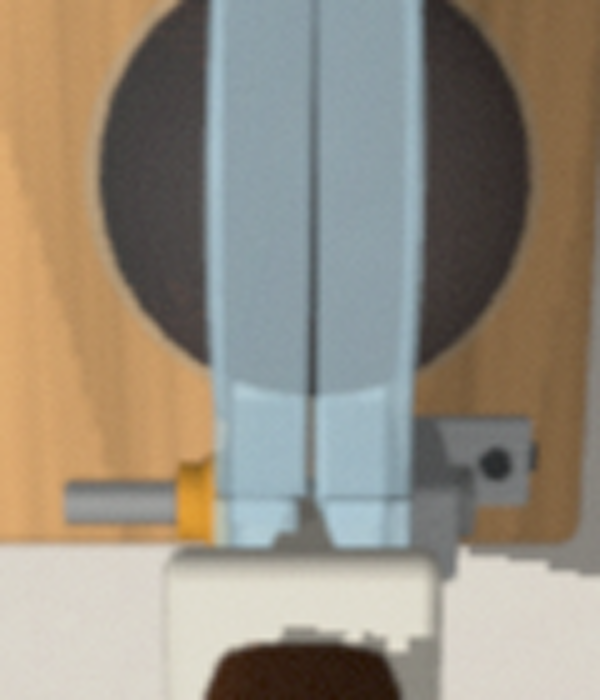

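```bash
python3 -m crank '0 -0.2 1.5 0 0 0;0 -0.2 1.5 0 0 0;0 0 0 0 0 0;0 0 0 0 0 0'
python3 - <<'E'
from h import *
import pickle
s=bot.state();f=bot.grab_frame("wrist");pickle.dump((s,f),open("v7.pkl","wb"))
crop(f["image"],285,0,365,220,"w7c",3);print(s["tool_pos"],s["force"])
crop(f["image"],305,150,345,215,"w7d",9)
E
```

```text
clock: 10.78
tool_pos: [0.5051, 0.1618, 0.1863]
ee_rot: [[1.0, 0.026, 0.003], [0.026, -1.0, 0.0], [0.003, -0.0, -1.0]]
force: [-0.6, -1.3, 13.4]
width: 0.0207
[0.50514094 0.1618135  0.18632661] [-0.56643761 -1.27622747 13.43970285]
```

View pics/w7d.png

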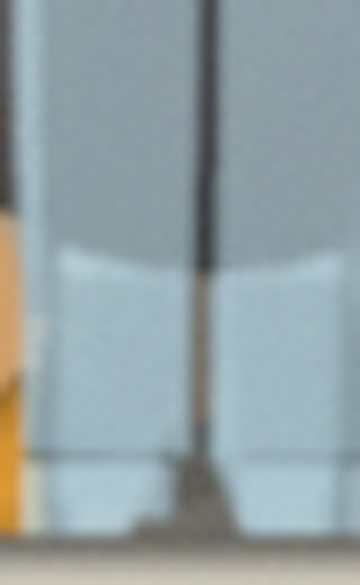

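```bash
python3 -m crank '0 -0.2 1.5 0 0 0;0 -0.1 1 0 0 0;0 0 0 0 0 0;0 0 0 0 0 0'; python3 -m crank '0 0.2 -2 0 0 0;0 0.2 -3 0 0 0;0 0 -7 0 0 0;0 0 -14 0 0 0;0 0 -14 0 0 0;0 0 0 0 0 0;0 0 0 0 0 0'
python3 - <<'E'
from h import *
import pickle
s=bot.state();f=bot.grab_frame("wrist");pickle.dump((s,f),open("v8.pkl","wb"))
crop(f["image"],265,60,385,200,"w8c",5);print(s["tool_pos"],s["force"])
E
```

```text
clock: 11.17
tool_pos: [0.5052, 0.1621, 0.184]
ee_rot: [[1.0, 0.026, 0.003], [0.026, -1.0, 0.0], [0.003, -0.0, -1.0]]
force: [-0.9, -1.6, 14.6]
width: 0.0212
clock: 11.75
tool_pos: [0.5041, 0.1623, 0.2229]
ee_rot: [[1.0, 0.027, 0.001], [0.027, -1.0, 0.0], [0.001, -0.0, -1.0]]
force: [-0.1, -0.4, -1.4]
width: 0.0207
[0.50408385 0.16225549 0.22285289] [-0.10703229 -0.43847494 -1.39520872]
```

View pics/w8c.png

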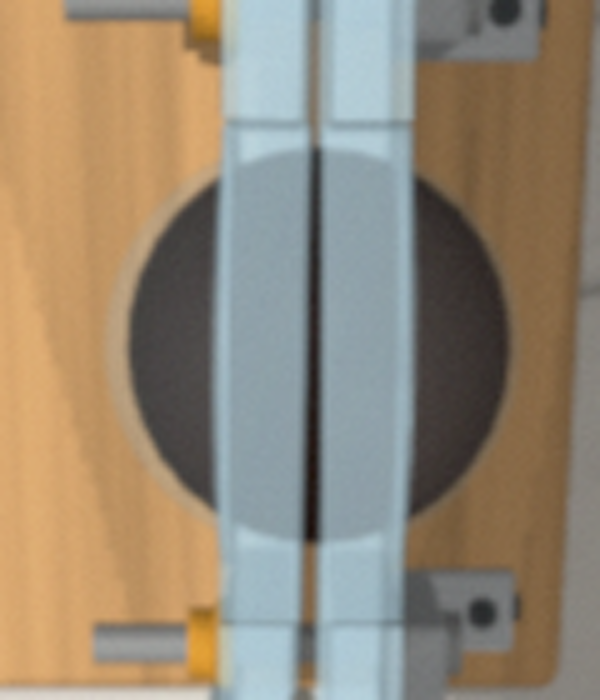

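```bash
python3 - <<'E'
from h import *
import pickle
s,f=pickle.load(open("v8.pkl","rb"));T=wT(f,s)
crop(f["image"],305,55,350,100,"w8f",12);crop(f["image"],305,160,350,205,"w8n",12)
i=f["image"]
for r in(65,70,75,80,110,130,150,190,196): print(r,i[r,318:340].sum(1))
E
```

```text
65 [595 591 595 593 600 596 588 535 439 367 384 471 510 538 584 601 593 594
 591 592 590 588]
70 [593 597 597 599 597 594 587 527 438 360 391 480 508 541 588 598 606 598
 601 590 591 594]
75 [599 595 593 596 589 589 576 524 430 358 388 477 510 544 588 593 596 597
 598 593 592 596]
80 [601 591 593 595 587 590 572 510 408 351 392 486 513 543 593 594 600 597
 592 598 595 598]
110 [472 468 470 471 469 476 474 444 325 151 171 356 462 481 479 471 475 475
 472 475 475 468]
130 [471 471 476 471 467 471 468 413 269 112 164 358 470 476 478 474 476 477
 474 474 467 465]
150 [473 466 466 462 469 466 450 347 171  82 169 366 464 474 470 475 468 472
 470 473 467 469]
190 [583 586 590 583 559 494 383 288 294 309 426 518 535 563 583 590 582 590
 587 589 583 590]
196 [591 593 589 590 559 493 411 345 353 386 481 538 546 565 584 589 590 592
 584 585 584 580]
```

View pics/w8f.png

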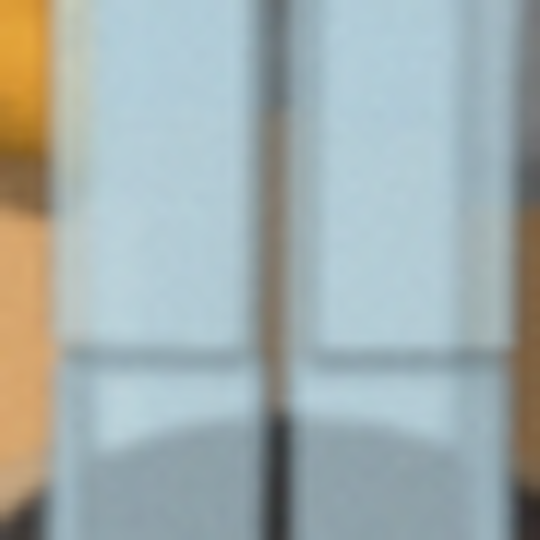

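View pics/w8n.png

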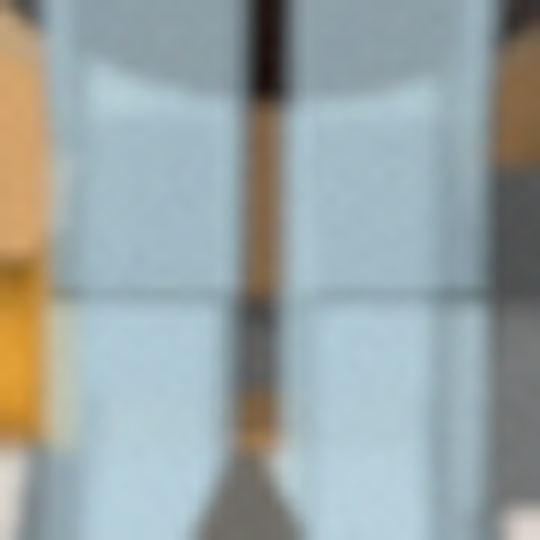

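```bash
cat >> h.py <<'E'
X0,Y0,YAW=.5577,.1615,np.radians(1.6)
def seam(s,f,zt=.11):
    """gap width along the seam between the slots, from dark/brown dip"""
    T=wT(f,s);i=f["image"].astype(float).sum(2);xs=[];g=[];ctr=[]
    R=np.array([[np.cos(YAW),-np.sin(YAW)],[np.sin(YAW),np.cos(YAW)]])
    for mx in np.arange(-.033,.034,.003):
        P=np.array([X0,Y0])+R@[mx,0]
        u,v=proj(f,np.array([*P,zt]),T)
        if not(3<v<397): continue
        r=int(round(v));row=i[r,int(u)-16:int(u)+17];b=np.median(row)
        d=b-row; d[d<25]=0
        sc=foc(f)/abs((np.linalg.inv(T)@np.array([*P,zt,1]))[2])/1000
        c=(d*np.arange(len(d))).sum()/d.sum()+int(u)-16
        w=d.sum()/max(d.max(),b-90)/sc
        xs.append(mx*1e3);g.append(w);ctr.append(atz(ray(f,c+.0,v,T),zt)[1])
    xs=np.array(xs);g=np.array(g);return xs,g,np.array(ctr)
E
python3 - <<'E'
from h import *
import pickle
for v in("v4","v5","v7","v8"):
    s,f=pickle.load(open(v+".pkl","rb"))
    x,g,c=seam(s,f);print(v,x.round(0),g.round(2),(c*1e3).round(1))
    if len(x)>2:
        p=np.polyfit(x,g,1);print(np.polyval(p,[-60,60]))
E
```

```text
v4 [-33. -30. -27. -24. -21. -18. -15. -12.  -9.  -6.  -3.  -0.   3.   6.
   9.  12.  15.  18.  21.  24.  27.] [0.28 0.35 0.29 0.17 0.17 0.17 0.16 0.19 0.17 0.18 0.19 0.18 0.17 0.19
 0.18 0.19 0.19 0.18 0.17 0.88 0.58] [164.4 167.9 166.  161.2 161.3 161.4 161.5 161.5 161.6 161.7 161.8 161.9
 162.  162.1 162.1 162.2 162.3 162.4 162.  158.6 156.2]
[0.07247429 0.44569435]
v5 [-33. -30. -27. -24. -21. -18. -15. -12.  -9.  -6.  -3.  -0.   3.   6.
   9.  12.  15.  18.  21.  24.  27.  30.  33.] [0.88 0.64 0.68 0.78 0.4  0.38 0.37 0.4  0.44 0.42 0.42 0.4  0.4  0.38
 0.37 0.4  0.4  0.41 0.43 0.44 0.45 0.43 0.95] [159.8 156.3 159.4 160.7 161.2 161.2 161.3 161.4 161.4 161.5 161.6 161.7
 161.8 161.9 161.9 162.  162.1 162.2 162.3 162.3 162.4 162.5 162.5]
[0.60872336 0.3722591 ]
v7 [-33. -30. -27. -24. -21. -18. -15. -12.  -9.  -6.  -3.  -0.   3.   6.
   9.  12.  15.  18.  21.  24.  27.  30.  33.] [1.   0.93 0.95 0.79 1.25 1.12 1.09 1.03 1.02 0.98 0.94 0.89 0.88 0.8
 0.66 0.62 0.54 0.51 0.48 0.43 0.41 0.37 0.69] [158.9 159.6 159.3 160.4 161.8 161.7 161.8 161.8 161.9 161.9 162.  162.
 162.1 162.2 162.2 162.2 162.3 162.3 162.4 162.5 162.5 162.6 163.1]
[1.42591057 0.17031617]
v8 [-33. -30. -27. -24. -21. -18. -15. -12.  -9.  -6.  -3.  -0.   3.   6.
   9.  12.  15.  18.  21.  24.  27.  30.  33.] [1.92 1.78 1.67 2.44 2.6  2.57 2.51 2.46 2.32 2.28 2.23 2.14 2.02 1.99
 1.9  1.91 1.84 1.78 1.66 1.56 1.49 1.38 1.49] [159.  159.5 160.2 161.7 162.4 162.5 162.5 162.6 162.6 162.6 162.7 162.7
 162.8 162.8 162.9 163.  163.  163.1 163.1 163.1 163.2 163.3 162.7]
[2.71494564 1.28152273]
```

```bash
python3 -m crank '36 0.7 0 0 0 0;36 0.7 0 0 0 0;36 0.7 0 0 0 0;0 0 0 0 0 0;0 0 4 0 0 0;0 0 3 0 0 0;0 0 0 0 0 0;0 0 0 0 0 0'
python3 - <<'E'
from h import *
import pickle
s=bot.state();f=bot.grab_frame("wrist");pickle.dump((s,f),open("v9.pkl","wb"))
crop(f["image"],265,120,385,240,"w9c",5);print(s["tool_pos"],s["ee_rot"],s["force"])
E
```

```text
clock: 12.47
tool_pos: [0.6104, 0.1632, 0.2147]
ee_rot: [[1.0, 0.028, -0.002], [0.028, -1.0, -0.0], [-0.002, 0.0, -1.0]]
force: [0.1, -0.1, -0.5]
width: 0.0209
[0.61041817 0.16316009 0.21466797] [[ 9.99608959e-01  2.78630862e-02 -2.36168739e-03]
 [ 2.78623277e-02 -9.99611707e-01 -3.53465768e-04]
 [-2.37061901e-03  2.87525440e-04 -9.99997149e-01]] [ 0.1388501  -0.12254796 -0.52349835]
```

View pics/w9c.png

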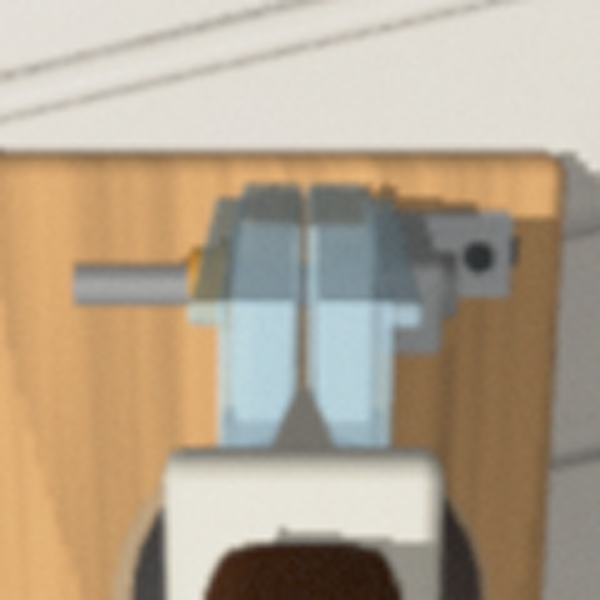

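```bash
python3 -m crank '0 0 3 0 0 0;0 0 2 0 0 0;0 0 0 0 0 0'; python3 -m crank '0 0 1 0 0 0;0 0 1.5 0 0 0;0 0 0 0 0 0';python3 -m crank '0 0 1.5 0 0 0;0 0 1.5 0 0 0;0 0 0 0 0 0'
```

```text
clock: 12.77
tool_pos: [0.6116, 0.163, 0.21]
ee_rot: [[1.0, 0.027, -0.001], [0.027, -1.0, -0.0], [-0.001, 0.0, -1.0]]
force: [0.1, -0.5, -1.5]
width: 0.0207
clock: 13.02
tool_pos: [0.6119, 0.163, 0.2076]
ee_rot: [[1.0, 0.027, -0.0], [0.027, -1.0, -0.0], [-0.0, 0.0, -1.0]]
force: [-1.0, 0.2, -1.2]
width: 0.0208
clock: 13.27
tool_pos: [0.6119, 0.1629, 0.2045]
ee_rot: [[1.0, 0.027, -0.001], [0.027, -1.0, -0.0], [-0.001, 0.0, -1.0]]
force: [0.4, 0.0, -0.7]
width: 0.0209
```

Tip is in the slot without contact force. Continue with gradual +y shift.

```bash
python3 -m crank '0 -0.1 1.5 0 0 0;0 -0.2 1.5 0 0 0;0 0 0 0 0 0'; python3 -m crank '0 -0.2 1.5 0 0 0;0 -0.2 1.5 0 0 0;0 -0.2 1.5 0 0 0;0 0 0 0 0 0';python3 -m crank '0 -0.2 1.5 0 0 0;0 -0.2 1.5 0 0 0;0 -0.2 1.5 0 0 0;0 0 0 0 0 0'
```

```text
clock: 13.52
tool_pos: [0.6122, 0.1629, 0.2017]
ee_rot: [[1.0, 0.027, 0.0], [0.027, -1.0, -0.0], [0.0, 0.0, -1.0]]
force: [0.4, -1.0, -0.7]
width: 0.0211
clock: 13.85
tool_pos: [0.6123, 0.1635, 0.1973]
ee_rot: [[1.0, 0.027, 0.001], [0.027, -1.0, -0.0], [0.001, 0.0, -1.0]]
force: [0.8, -1.7, 0.3]
width: 0.0205
clock: 14.18
tool_pos: [0.6123, 0.1642, 0.1928]
ee_rot: [[1.0, 0.027, 0.001], [0.027, -1.0, -0.0], [0.001, 0.0, -1.0]]
force: [1.0, -2.1, 2.1]
width: 0.0208
```

```bash
python3 -m crank '0 -0.2 1.5 0 0 0;0 -0.2 1.5 0 0 0;0 -0.2 1.5 0 0 0;0 0 0 0 0 0'
```

```text
clock: 14.52
tool_pos: [0.6124, 0.1648, 0.1884]
ee_rot: [[1.0, 0.027, 0.001], [0.027, -1.0, -0.0], [0.001, 0.0, -1.0]]
force: [0.7, -2.3, 4.0]
width: 0.0208
```

```bash
python3 - <<'E'
from h import *
import pickle
s=bot.state();f=bot.grab_frame("wrist");pickle.dump((s,f),open("v10.pkl","wb"))
crop(f["image"],265,120,385,240,"w10c",5)
f=bot.grab_frame("side");crop(f["image"],230,190,330,270,"s10c",6)
E
```

```text
(no output)
```

View pics/w10c.png

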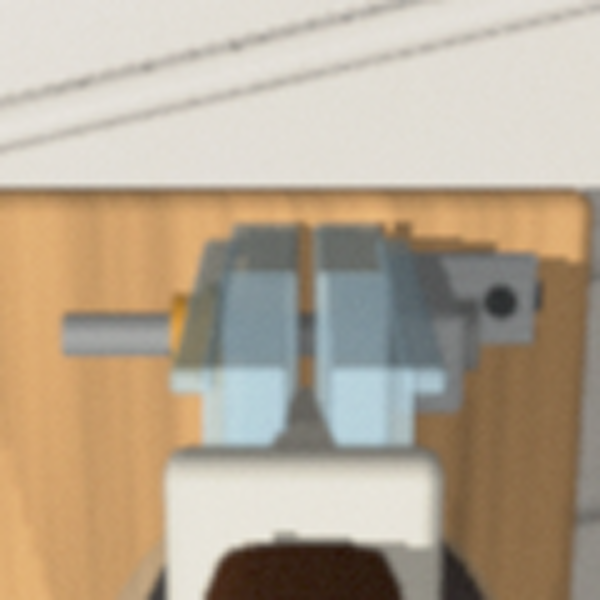

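View pics/s10c.png

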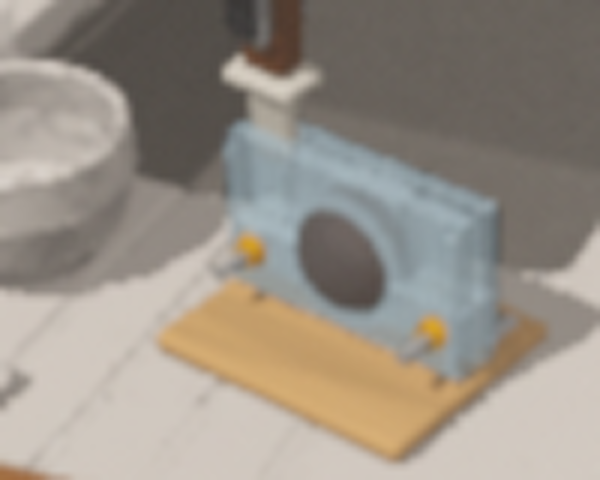

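```bash
python3 -m crank '0 -0.1 1.5 0 0 0;0 -0.1 1.5 0 0 0;0 -0.2 1.5 0 0 0;0 0 0 0 0 0';  python3 -m crank '0 -0.2 1.5 0 0 0;0 -0.2 1.5 0 0 0;0 0 0 0 0 0;0 0 0 0 0 0'
python3 - <<'E'
from h import *
import pickle
s=bot.state();f=bot.grab_frame("wrist");pickle.dump((s,f),open("v11.pkl","wb"))
crop(f["image"],265,120,385,240,"w11c",5)
E
```

```text
clock: 14.95
tool_pos: [0.6126, 0.1653, 0.1843]
ee_rot: [[1.0, 0.027, 0.002], [0.027, -1.0, -0.0], [0.002, 0.0, -1.0]]
force: [1.0, -3.1, 4.8]
width: 0.0211
clock: 15.28
tool_pos: [0.6129, 0.1656, 0.1817]
ee_rot: [[1.0, 0.027, 0.002], [0.027, -1.0, -0.0], [0.002, 0.0, -1.0]]
force: [1.2, -3.4, 7.2]
width: 0.021
```

View pics/w11c.png

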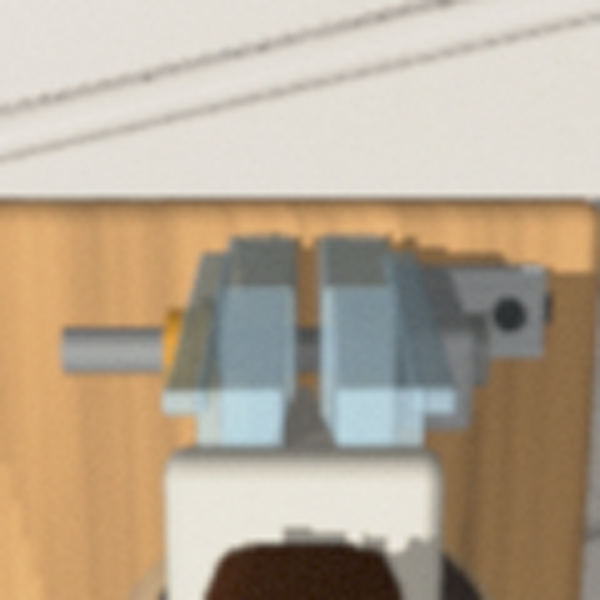

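```bash
python3 -m crank '0 0 1.5 0 0 0;0 -0.1 1.5 0 0 0;0 -0.1 1.5 0 0 0;0 0 0 0 0 0;0 0 0 0 0 0'
python3 - <<'E'
from h import *
import pickle
s=bot.state();f=bot.grab_frame("wrist");pickle.dump((s,f),open("v12.pkl","wb"))
crop(f["image"],295,160,355,220,"w12c",10)
E
```

```text
clock: 15.75
tool_pos: [0.6135, 0.1661, 0.1777]
ee_rot: [[1.0, 0.027, 0.004], [0.027, -1.0, 0.001], [0.004, -0.0, -1.0]]
force: [0.5, -3.2, 9.7]
width: 0.0211
```

View pics/w12c.png

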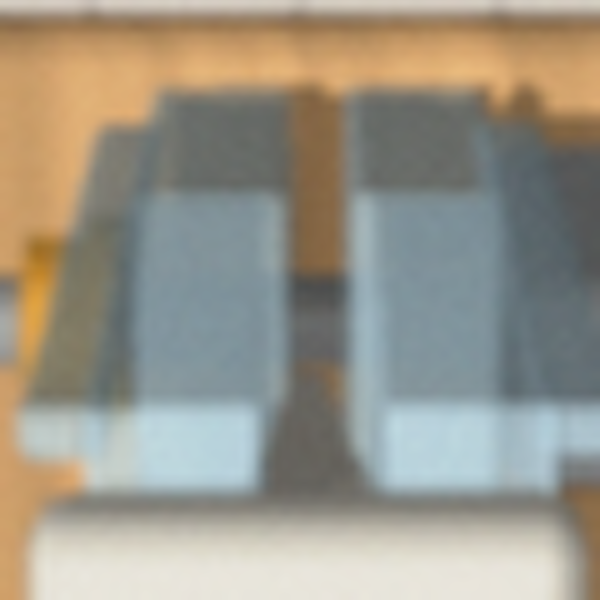

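```bash
python3 -m crank '0 -0.1 1.5 0 0 0;0 -0.1 1.5 0 0 0;0 0 0 0 0 0;0 0 0 0 0 0'; python3 -m crank '0 0.2 -2 0 0 0;0 0.2 -4 0 0 0;0 0 -10 0 0 0;0 0 -17 0 0 0;0 0 -17 0 0 0;0 0 0 0 0 0;0 0 0 0 0 0'
python3 - <<'E'
from h import *
import pickle
s=bot.state();print(s["tool_pos"],s["force"])
E
```

```text
clock: 16.13
tool_pos: [0.6138, 0.1664, 0.1751]
ee_rot: [[1.0, 0.027, 0.005], [0.027, -1.0, 0.001], [0.005, -0.001, -1.0]]
force: [1.2, -2.4, 9.9]
width: 0.0208
clock: 16.72
tool_pos: [0.6116, 0.1672, 0.2242]
ee_rot: [[1.0, 0.028, 0.0], [0.028, -1.0, 0.002], [0.0, -0.002, -1.0]]
force: [-0.4, 0.1, -1.7]
width: 0.0209
[0.61162239 0.16719727 0.22421217] [-0.35793221  0.1043925  -1.69426957]
```

```bash
python3 -m crank '-36 1 0 0 0 0;-36 1 0 0 0 0;-36 1 0 0 0 0;0 0 0 0 0 0;0 0 0 0 0 0;0 0 0 0 0 0'
python3 - <<'E'
from h import *
import pickle
s=bot.state();f=bot.grab_frame("wrist");pickle.dump((s,f),open("v13.pkl","wb"))
crop(f["image"],265,60,385,200,"w13c",5);print(s["tool_pos"],s["force"])
x,g,c=seam(s,f);k=(x>-20)&(x<29);print(x[k],g[k].round(2),(c*1e3).round(1)[k],np.polyval(np.polyfit(x[k],g[k],1),[-60,60]))
E
```

```text
clock: 17.22
tool_pos: [0.5042, 0.1605, 0.2231]
ee_rot: [[1.0, 0.028, -0.0], [0.028, -1.0, 0.0], [-0.0, -0.0, -1.0]]
force: [0.7, -0.2, -1.0]
width: 0.0209
[0.50421    0.1605046  0.22313537] [ 0.74764166 -0.24672638 -0.99022568]
[-1.80000000e+01 -1.50000000e+01 -1.20000000e+01 -9.00000000e+00
 -6.00000000e+00 -3.00000000e+00 -1.38777878e-14  3.00000000e+00
  6.00000000e+00  9.00000000e+00  1.20000000e+01  1.50000000e+01
  1.80000000e+01  2.10000000e+01  2.40000000e+01  2.70000000e+01] [4.54 4.42 4.56 4.62 4.69 4.72 4.81 4.84 5.01 5.13 5.11 5.01 5.14 5.11
 5.16 5.22] [163.5 163.6 163.7 163.8 163.9 164.  164.2 164.2 164.4 164.5 164.6 164.6
 164.7 164.8 164.9 165. ] [3.74902375 5.85175507]
```

View pics/w13c.png

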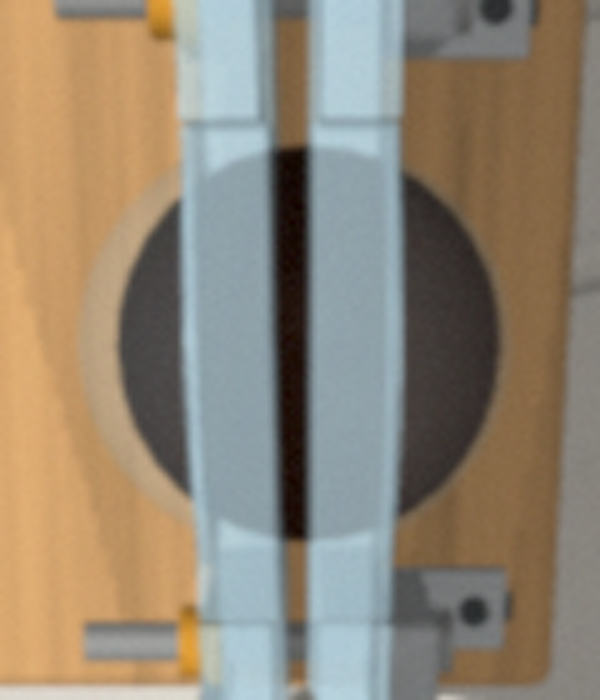

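```bash
python3 -m crank '0 -1 5 0 0 0;0 0 8 0 0 0;0 0 5 0 0 0;0 0 0 0 0 0;0 0 0 0 0 0'; python3 -m crank '0 0 6 0 0 0;0 -0.2 6 0 0 0;0 -0.2 4 0 0 0;0 0 0 0 0 0'; python3 -m crank '0 -0.2 2 0 0 0;0 -0.2 2 0 0 0;0 0 0 0 0 0'
```

```text
clock: 17.68
tool_pos: [0.5039, 0.1608, 0.2045]
ee_rot: [[1.0, 0.027, -0.002], [0.027, -1.0, -0.001], [-0.002, 0.001, -1.0]]
force: [-0.0, -0.5, -1.0]
width: 0.0208
clock: 18.02
tool_pos: [0.5039, 0.1616, 0.1885]
ee_rot: [[1.0, 0.027, -0.001], [0.027, -1.0, -0.0], [-0.001, -0.0, -1.0]]
force: [-0.1, 0.1, -2.3]
width: 0.0212
clock: 18.27
tool_pos: [0.5043, 0.162, 0.1854]
ee_rot: [[1.0, 0.027, 0.001], [0.027, -1.0, 0.0], [0.001, -0.0, -1.0]]
force: [-0.3, 0.9, 1.2]
width: 0.0209
```

Contact. Continue down at d≈23.

```bash
python3 -m crank '0 -0.3 1.5 0 0 0;0 -0.2 1.5 0 0 0;0 -0.2 1.5 0 0 0;0 0 0 0 0 0'; python3 -m crank '0 -0.2 1.5 0 0 0;0 -0.2 1.5 0 0 0;0 -0.2 1.5 0 0 0;0 0 0 0 0 0'
```

```text
clock: 18.6
tool_pos: [0.5045, 0.1625, 0.1811]
ee_rot: [[1.0, 0.027, 0.001], [0.027, -1.0, 0.0], [0.001, -0.0, -1.0]]
force: [0.8, -0.4, 2.7]
width: 0.0207
clock: 18.93
tool_pos: [0.5045, 0.1631, 0.1768]
ee_rot: [[1.0, 0.027, 0.001], [0.027, -1.0, 0.0], [0.001, -0.0, -1.0]]
force: [-0.2, -0.2, 5.4]
width: 0.0211
```

```bash
python3 -m crank '0 -0.2 1.5 0 0 0;0 -0.2 1.5 0 0 0;0 -0.2 1.5 0 0 0;0 0 0 0 0 0'; python3 -m crank '0 -0.2 1.5 0 0 0;0 -0.2 1.5 0 0 0;0 0 0 0 0 0;0 0 0 0 0 0'
python3 - <<'E'
from h import *
import pickle
s=bot.state();f=bot.grab_frame("wrist");pickle.dump((s,f),open("v14.pkl","wb"))
crop(f["image"],265,0,385,200,"w14c",3);print(s["tool_pos"],s["force"])
x,g,c=seam(s,f);k=(x>-20)&(x<29);print(x[k].round(),g[k].round(2),np.polyval(np.polyfit(x[k],g[k],1),[-60,60]))
E
```

```text
clock: 19.27
tool_pos: [0.5046, 0.1637, 0.1726]
ee_rot: [[1.0, 0.027, 0.002], [0.027, -1.0, 0.0], [0.002, -0.0, -1.0]]
force: [-0.5, -0.3, 8.2]
width: 0.0207
clock: 19.6
tool_pos: [0.5047, 0.164, 0.1698]
ee_rot: [[1.0, 0.027, 0.002], [0.027, -1.0, 0.0], [0.002, -0.0, -1.0]]
force: [-0.7, -0.6, 9.2]
width: 0.021
[0.50465561 0.16402586 0.16975736] [-0.68717135 -0.59246035  9.20614404]
[-18. -15. -12.  -9.  -6.  -3.  -0.   3.   6.   9.  12.  15.  18.  21.
  24.  27.] [6.11 6.27 6.08 6.14 6.21 6.15 5.99 5.93 6.02 6.03 5.89 5.96 5.56 5.56
 5.56 5.4 ] [6.99529892 5.01155075]
```

View pics/w14c.png

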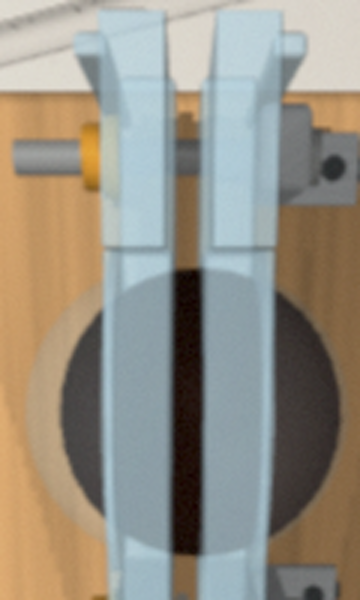

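```bash
python3 -m crank '0 -0.2 1.5 0 0 0;0 -0.2 1.5 0 0 0;0 -0.2 1 0 0 0;0 0 0 0 0 0;0 0 0 0 0 0'
python3 - <<'E'
from h import *
import pickle
s=bot.state();f=bot.grab_frame("wrist");pickle.dump((s,f),open("v15.pkl","wb"))
x,g,c=seam(s,f);k=(x>-20)&(x<29);print(x[k].round(),g[k].round(2),np.polyval(np.polyfit(x[k],g[k],1),[-60,60]))
E
```

```text
clock: 20.07
tool_pos: [0.5047, 0.1645, 0.166]
ee_rot: [[1.0, 0.026, 0.002], [0.026, -1.0, 0.0], [0.002, -0.0, -1.0]]
force: [-0.9, -0.9, 12.3]
width: 0.0208
[-18. -15. -12.  -9.  -6.  -3.  -0.   3.   6.   9.  12.  15.  18.  21.
  24.  27.] [6.5  6.58 6.53 6.57 6.35 6.47 6.3  6.19 6.18 6.2  6.16 6.08 5.92 5.76
 5.74 5.71] [7.49281604 5.09381733]
```

```bash
python3 -m crank '0 0.2 -2 0 0 0;0 0.3 -4 0 0 0;0 0 -15 0 0 0;0 0 -18 0 0 0;0 0 -18 0 0 0;36 0.2 0 0 0 0;36 0.2 0 0 0 0;36 0 0 0 0 0'; python3 -m crank '0 0 0 0 0 0;0 0 0 0 0 0;0 0 0 0 0 0'
```

```text
clock: 20.78
tool_pos: [0.6127, 0.1667, 0.2225]
ee_rot: [[1.0, 0.028, -0.0], [0.028, -1.0, -0.0], [-0.0, 0.0, -1.0]]
force: [0.5, 0.6, -1.1]
width: 0.0209
clock: 21.03
tool_pos: [0.6105, 0.1665, 0.2209]
ee_rot: [[1.0, 0.027, -0.003], [0.027, -1.0, -0.001], [-0.003, 0.001, -1.0]]
force: [0.7, 0.6, -1.4]
width: 0.021
```

```bash
python3 -m crank '0 0.4 8 0 0 0;0 0 10 0 0 0;0 0 8 0 0 0;0 0 6 0 0 0;0 0 4 0 0 0;0 0 0 0 0 0;0 0 0 0 0 0'; python3 -m crank '0 -0.2 2 0 0 0;0 -0.2 2 0 0 0;0 0 0 0 0 0;0 0 0 0 0 0'
```

```text
clock: 21.62
tool_pos: [0.6118, 0.1662, 0.1855]
ee_rot: [[1.0, 0.027, -0.0], [0.027, -1.0, -0.0], [-0.0, 0.0, -1.0]]
force: [-0.0, -0.2, -1.5]
width: 0.0208
clock: 21.95
tool_pos: [0.6122, 0.1662, 0.1819]
ee_rot: [[1.0, 0.027, 0.0], [0.027, -1.0, -0.001], [0.0, 0.001, -1.0]]
force: [1.4, -1.2, -1.2]
width: 0.0212
```

```bash
python3 -m crank '0 -0.1 1.5 0 0 0;0 -0.1 1.5 0 0 0;0 -0.1 1.5 0 0 0;0 0 0 0 0 0'; python3 -m crank '0 -0.2 1.5 0 0 0;0 -0.2 1.5 0 0 0;0 -0.2 1.5 0 0 0;0 0 0 0 0 0'; python3 -m crank '0 -0.2 1.5 0 0 0;0 -0.2 1.5 0 0 0;0 -0.2 1.5 0 0 0;0 0 0 0 0 0'
```

```text
clock: 22.28
tool_pos: [0.6122, 0.1663, 0.1773]
ee_rot: [[1.0, 0.027, 0.0], [0.027, -1.0, -0.001], [0.0, 0.001, -1.0]]
force: [-0.6, -3.5, -0.1]
width: 0.0208
clock: 22.62
tool_pos: [0.6122, 0.167, 0.1727]
ee_rot: [[1.0, 0.027, 0.001], [0.027, -1.0, -0.001], [0.001, 0.001, -1.0]]
force: [0.9, -4.6, 1.8]
width: 0.0209
clock: 22.95
tool_pos: [0.6124, 0.1675, 0.1684]
ee_rot: [[1.0, 0.027, 0.001], [0.027, -1.0, -0.001], [0.001, 0.001, -1.0]]
force: [0.5, -4.8, 3.3]
width: 0.0215
```

```bash
python3 -m crank '0 0 1.5 0 0 0;0 -0.1 1.5 0 0 0;0 0 0 0 0 0'
python3 - <<'E'
from h import *
import pickle
s=bot.state();f=bot.grab_frame("wrist");pickle.dump((s,f),open("v16.pkl","wb"))
crop(f["image"],285,150,365,230,"w16c",8)
E
```

```text
clock: 23.2
tool_pos: [0.6127, 0.1679, 0.1658]
ee_rot: [[1.0, 0.027, 0.002], [0.027, -1.0, -0.0], [0.002, 0.0, -1.0]]
force: [0.9, -5.0, 4.5]
width: 0.0209
```

View pics/w16c.png

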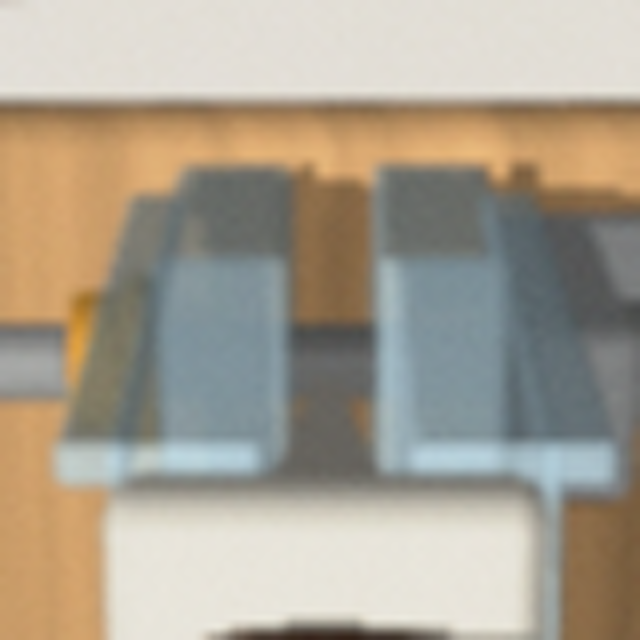

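```bash
python3 -m crank '0 -0.1 1.5 0 0 0;0 -0.1 1 0 0 0;0 0 0 0 0 0;0 0 0 0 0 0'; python3 -m crank '0 0.2 -2 0 0 0;0 0.3 -4 0 0 0;0 0.5 -16 0 0 0;0 0 -19 0 0 0;0 0 -19 0 0 0;-36 0 0 0 0 0;-36 0 0 0 0 0;-36 0 0 0 0 0';  python3 -m crank '0 0 0 0 0 0;0 0 0 0 0 0;0 0 0 0 0 0;0 0 0 0 0 0'
python3 - <<'E'
from h import *
import pickle
s=bot.state();f=bot.grab_frame("wrist");pickle.dump((s,f),open("v17.pkl","wb"))
crop(f["image"],265,60,385,200,"w17c",5);print(s["tool_pos"],s["force"])
x,g,c=seam(s,f);k=(x>-20)&(x<29);print(x[k].round(),g[k].round(2),np.polyval(np.polyfit(x[k],g[k],1),[-60,60]))
E
```

```text
clock: 23.58
tool_pos: [0.6129, 0.1681, 0.1637]
ee_rot: [[1.0, 0.027, 0.002], [0.027, -1.0, -0.0], [0.002, 0.0, -1.0]]
force: [2.1, -4.3, 5.3]
width: 0.0212
clock: 24.25
tool_pos: [0.5017, 0.1668, 0.2228]
ee_rot: [[1.0, 0.028, -0.001], [0.028, -1.0, 0.003], [-0.001, -0.003, -1.0]]
force: [-0.8, 0.1, -0.8]
width: 0.0209
clock: 24.58
tool_pos: [0.5051, 0.1658, 0.2231]
ee_rot: [[1.0, 0.027, 0.001], [0.027, -1.0, 0.002], [0.001, -0.001, -1.0]]
force: [0.4, -1.1, -0.6]
width: 0.0212
[0.50514502 0.16576191 0.22306899] [ 0.42836932 -1.08289313 -0.62679503]
[-18. -15. -12.  -9.  -6.  -3.  -0.   3.   6.   9.  12.  15.  18.  21.
  24.  27.] [8.51 8.43 8.57 8.58 8.77 8.5  8.53 8.66 8.8  8.7  8.69 8.71 8.76 8.59
 8.52 8.44] [8.51470051 8.69300143]
```

View pics/w17c.png

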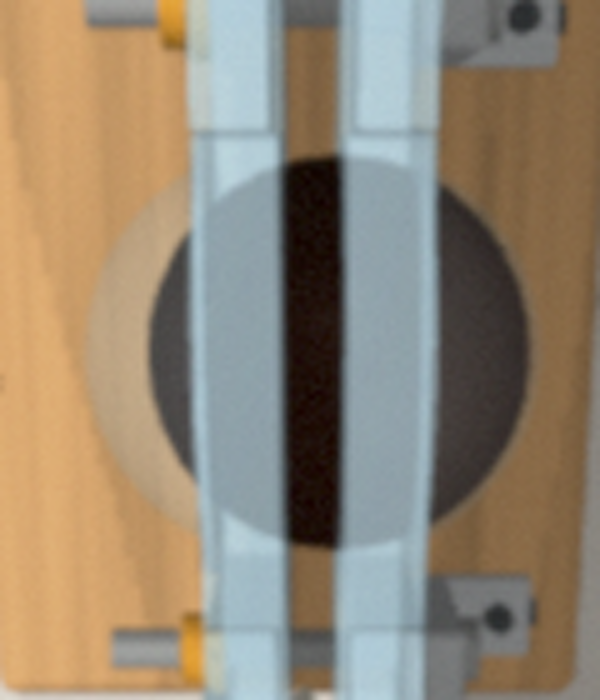

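```bash
cat >> h.py <<'E'
def gap2(s,f,zt=.11):
    T=wT(f,s);g=f["image"].astype(float);xs=[];G=[]
    R=np.array([[np.cos(YAW),-np.sin(YAW)],[np.sin(YAW),np.cos(YAW)]]);i=g[:,:,2]
    for mx in np.arange(-.033,.034,.003):
        P=np.array([X0,Y0])+R@[mx,.004];u,v=proj(f,np.array([*P,zt]),T)
        if not(3<v<397): continue
        r=int(round(v));row=i[r-1:r+2].mean(0);c=int(round(u));lo=row[c-2:c+3].min();hi=np.median(np.r_[row[c-20:c-11],row[c+11:c+20]]);t=(lo+hi)/2
        l=c
        while row[l]<t:l-=1
        l=l+(row[l]-t)/(row[l]-row[l+1])
        q=c
        while row[q]<t:q+=1
        q=q-(row[q]-t)/(row[q]-row[q-1])
        a=atz(ray(f,l,v,T),zt);b=atz(ray(f,q,v,T),zt)
        xs.append(mx*1e3);G.append(np.linalg.norm(a-b)*1e3)
    return np.array(xs),np.array(G)
E
python3 - <<'E'
from h import *
import pickle
for v in("v13","v15","v17"):
    s,f=pickle.load(open(v+".pkl","rb"));x,g=gap2(s,f);p=np.polyfit(x,g,1);print(v,x.round(),g.round(2),np.polyval(p,[-60,60]))
E
```

```text
v13 [-33. -30. -27. -24. -21. -18. -15. -12.  -9.  -6.  -3.  -0.   3.   6.
   9.  12.  15.  18.  21.  24.  27.  30.  33.] [0.01 3.91 3.93 4.26 4.36 4.47 4.45 4.55 4.55 4.66 4.72 4.76 4.84 4.97
 5.08 5.1  5.16 5.17 5.17 5.22 5.29 5.3  5.47] [2.36932193 6.79414521]
v15 [-33. -30. -27. -24. -21. -18. -15. -12.  -9.  -6.  -3.  -0.   3.   6.
   9.  12.  15.  18.  21.  24.  27.  30.  33.] [6.49 6.1  6.04 5.95 6.51 6.57 6.65 6.61 6.56 6.49 6.5  6.39 6.28 6.25
 6.21 6.17 6.11 6.03 5.91 5.85 5.77 5.59 5.59] [6.83277638 5.57086881]
v17 [-33. -30. -27. -24. -21. -18. -15. -12.  -9.  -6.  -3.  -0.   3.   6.
   9.  12.  15.  18.  21.  24.  27.  30.  33.] [7.57 7.63 7.65 8.   8.49 8.59 8.6  8.6  8.73 8.78 8.8  8.73 8.75 8.93
 8.93 8.96 8.9  8.92 8.76 8.8  8.74 8.73 8.58] [7.66373283 9.48321209]
```

```bash
python3 -m crank '0 2 8 0 0 0;0 0 14 0 0 0;0 0 12 0 0 0;0 0 8 0 0 0;0 0 0 0 0 0;0 0 0 0 0 0'; python3 -m crank '0 -0.1 3 0 0 0;0 -0.1 3 0 0 0;0 0 2 0 0 0;0 0 0 0 0 0'; python3 -m crank '0 -0.2 1.5 0 0 0;0 -0.2 1.5 0 0 0;0 0 0 0 0 0'
```

```text
clock: 25.13
tool_pos: [0.504, 0.1627, 0.1802]
ee_rot: [[1.0, 0.027, -0.001], [0.027, -1.0, -0.0], [-0.001, 0.0, -1.0]]
force: [-0.7, 0.8, 0.0]
width: 0.0209
clock: 25.47
tool_pos: [0.5044, 0.1636, 0.1729]
ee_rot: [[1.0, 0.028, 0.001], [0.028, -1.0, 0.001], [0.001, -0.001, -1.0]]
force: [1.1, 4.3, -2.2]
width: 0.0208
clock: 25.72
tool_pos: [0.5044, 0.1638, 0.1701]
ee_rot: [[1.0, 0.027, 0.001], [0.027, -1.0, 0.001], [0.001, -0.001, -1.0]]
force: [-0.1, 4.2, 2.2]
width: 0.0209
```

```bash
python3 -m crank '0 -0.5 1.5 0 0 0;0 -0.3 1.5 0 0 0;0 0 0 0 0 0'; python3 -m crank '0 -0.3 1.5 0 0 0;0 -0.2 1 0 0 0;0 0 0 0 0 0';python3 -m crank '0 -0.2 1 0 0 0;0 -0.1 1 0 0 0;0 0 0 0 0 0;0 0 0 0 0 0'
```

```text
clock: 25.97
tool_pos: [0.5045, 0.1642, 0.1674]
ee_rot: [[1.0, 0.027, 0.001], [0.027, -1.0, 0.0], [0.001, -0.0, -1.0]]
force: [-0.4, 3.8, 5.6]
width: 0.0207
clock: 26.22
tool_pos: [0.5045, 0.1645, 0.1651]
ee_rot: [[1.0, 0.027, 0.001], [0.027, -1.0, 0.0], [0.001, -0.0, -1.0]]
force: [-0.2, 2.7, 7.7]
width: 0.021
clock: 26.55
tool_pos: [0.5045, 0.1648, 0.1633]
ee_rot: [[1.0, 0.027, 0.002], [0.027, -1.0, 0.0], [0.002, -0.0, -1.0]]
force: [-0.8, 2.2, 9.4]
width: 0.021
```

```bash
python3 -m crank '0 -0.4 1 0 0 0;0 -0.3 0.8 0 0 0;0 0 0 0 0 0;0 0 0 0 0 0'; python3 -m crank '0 0.2 -2 0 0 0;0 0.2 -4 0 0 0;0 0 -16 0 0 0;0 0 -20 0 0 0;0 0 -20 0 0 0;0 0 -5 0 0 0;0 0 0 0 0 0;0 0 0 0 0 0'
python3 - <<'E'
from h import *
import pickle
s=bot.state();f=bot.grab_frame("wrist");pickle.dump((s,f),open("v18.pkl","wb"))
crop(f["image"],265,60,385,200,"w18c",5);print(s["tool_pos"],s["force"])
for v in("v17","v18"):
    s,f=pickle.load(open(v+".pkl","rb"));x,g=gap2(s,f);k=(abs(x)<19);p=np.polyfit(x[k],g[k],1);print(v,x.round(),g.round(2),np.polyval(p,[-60,60]))
E
```

```text
clock: 26.88
tool_pos: [0.5046, 0.1651, 0.1616]
ee_rot: [[1.0, 0.027, 0.001], [0.027, -1.0, -0.0], [0.001, 0.0, -1.0]]
force: [-0.6, 0.7, 9.6]
width: 0.021
clock: 27.55
tool_pos: [0.5034, 0.1642, 0.2269]
ee_rot: [[1.0, 0.027, -0.001], [0.027, -1.0, -0.001], [-0.001, 0.001, -1.0]]
force: [0.4, -0.6, -1.2]
width: 0.0209
[0.50335547 0.16423162 0.22693346] [ 0.36049919 -0.59540031 -1.19949576]
v17 [-33. -30. -27. -24. -21. -18. -15. -12.  -9.  -6.  -3.  -0.   3.   6.
   9.  12.  15.  18.  21.  24.  27.  30.  33.] [7.57 7.63 7.65 8.   8.49 8.59 8.6  8.6  8.73 8.78 8.8  8.73 8.75 8.93
 8.93 8.96 8.9  8.92 8.76 8.8  8.74 8.73 8.58] [8.15224854 9.41995364]
v18 [-33. -30. -27. -24. -21. -18. -15. -12.  -9.  -6.  -3.  -0.   3.   6.
   9.  12.  15.  18.  21.  24.  27.  30.  33.] [8.72 8.75 8.79 9.03 9.55 9.44 9.47 9.42 9.5  9.6  9.53 9.54 9.49 9.54
 9.54 9.56 9.52 9.43 9.43 9.38 9.27 9.4  8.98] [9.42922948 9.58367486]
```

View pics/w18c.png

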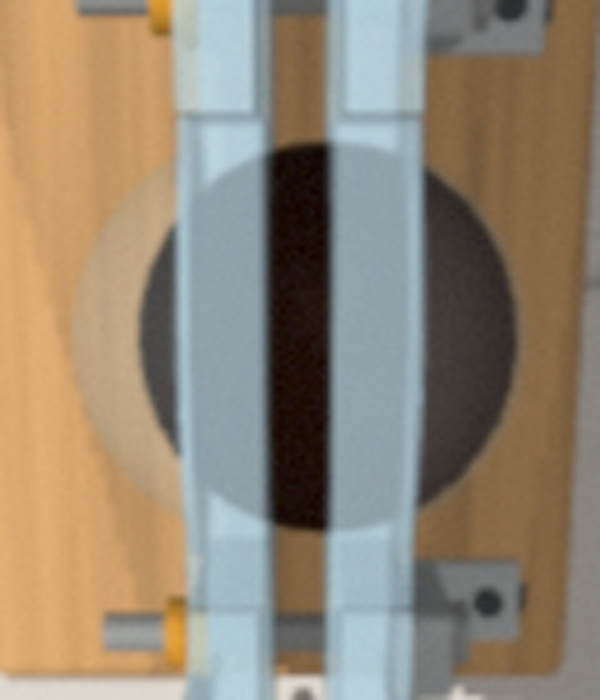

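```bash
python3 -m crank '7.5 -37.8 -2 0 0 0;7.5 -37.8 -2 0 0 0;7.5 -37.8 0 0 0 0;7.5 -37.8 0 0 0 0;7.5 -37.8 0 0 0 0;7.5 -37.8 0 0 0 0;7.4 -37.7 0 0 0 0'; python3 -m crank '0 0 0 0 0 -5.5;0 0 0 0 0 -5.5;0 0 0 0 0 -5.5;0 0 0 0 0 0;0 0 0 0 0 0;0 0 0 0 0 0'
python3 - <<'E'
from h import *
import pickle
s=bot.state();f=bot.grab_frame("wrist");pickle.dump((s,f),open("v19.pkl","wb"))
crop(f["image"],265,100,385,240,"w19c",5);print(s["tool_pos"],s["ee_rot"],s["force"])
E
```

```text
clock: 28.18
tool_pos: [0.5485, 0.432, 0.2294]
ee_rot: [[1.0, 0.027, -0.002], [0.027, -1.0, -0.003], [-0.002, 0.003, -1.0]]
force: [0.6, 0.8, -0.9]
width: 0.0213
clock: 28.68
tool_pos: [0.549, 0.4303, 0.2305]
ee_rot: [[0.952, 0.307, -0.001], [0.307, -0.952, -0.001], [-0.002, 0.001, -1.0]]
force: [0.3, 0.0, -0.8]
width: 0.0211
[0.54897064 0.43026114 0.23048664] [[ 9.51635301e-01  3.07227135e-01 -1.31967317e-03]
 [ 3.07225602e-01 -9.51635897e-01 -1.24464498e-03]
 [-1.63823708e-03  7.79010716e-04 -9.99998355e-01]] [ 0.26237702  0.0174783  -0.80721175]
```

View pics/w19c.png

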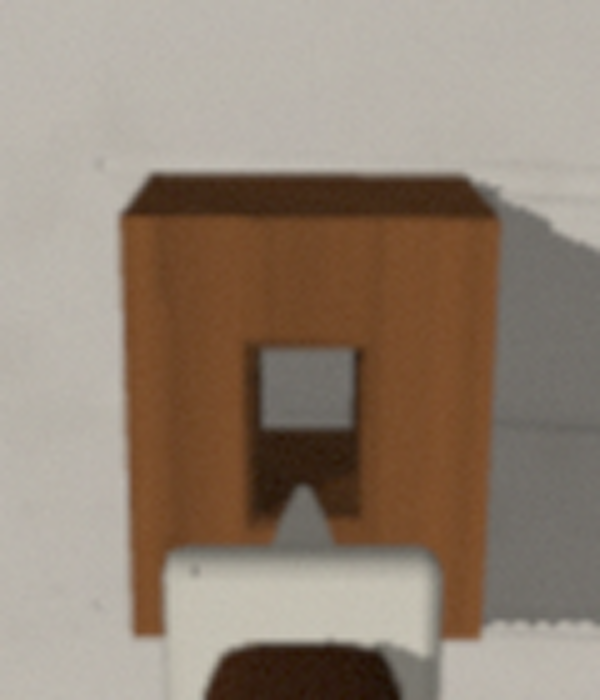

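```bash
python3 - <<'E'
from h import *
import pickle
s,f=pickle.load(open("v19.pkl","rb"));T=wT(f,s)
P=[atz(ray(f,265+a/5,100+b/5,T),.066) for a,b in((246,345),(366,345),(361,520),(249,520))]
print(quad(P)); d=quad(P)[0]-s["tool_pos"];print((s["ee_rot"].T@d*1e3).round(1))
E
```

```text
(array([0.5485, 0.4295, 0.066 ]), np.float64(17.61), np.float64(17.84), np.float64(0.0348), np.float64(0.0221))
[ -0.4   0.5 164.5]
```

```bash
python3 -m crank '0.8 0.5 20 0 0 0;0 0 20 0 0 0;0 0 20 0 0 0;0 0 0 0 0 0'; python3 -m crank '0 0 15 0 0 0;0 0 15 0 0 0;0 0 12 0 0 0;0 0 7 0 0 0;0 0 0 0 0 0;0 0 0 0 0 0'
```

```text
clock: 29.07
tool_pos: [0.5478, 0.4286, 0.1671]
ee_rot: [[0.951, 0.309, -0.006], [0.309, -0.951, -0.005], [-0.007, 0.003, -1.0]]
force: [-0.7, -1.2, -1.1]
width: 0.0213
clock: 29.57
tool_pos: [0.5502, 0.4308, 0.1228]
ee_rot: [[0.951, 0.31, 0.0], [0.31, -0.951, 0.0], [0.0, -0.0, -1.0]]
force: [0.8, 0.6, 0.6]
width: 0.0211
```

```bash
python3 -m crank '0 0 2 0 0 0;0 0 2 0 0 0;0 0 0 0 0 0'
```

```text
clock: 29.82
tool_pos: [0.5503, 0.4307, 0.1189]
ee_rot: [[0.951, 0.31, 0.0], [0.31, -0.951, 0.0], [0.001, -0.0, -1.0]]
force: [-0.3, -0.0, -0.8]
width: 0.021
```

```bash
python3 -m crank '0 0 1.5 0 0 0;0 0 1.5 0 0 0;0 0 0 0 0 0';python3 -m crank '0 0 1 0 0 0;0 0 0.5 0 0 0;0 0 0 0 0 0'
```

```text
clock: 30.07
tool_pos: [0.55, 0.4305, 0.1153]
ee_rot: [[0.951, 0.31, -0.0], [0.31, -0.951, -0.0], [-0.0, 0.0, -1.0]]
force: [0.1, -0.9, -0.5]
width: 0.0208
clock: 30.32
tool_pos: [0.5502, 0.4307, 0.1145]
ee_rot: [[0.951, 0.31, 0.0], [0.31, -0.951, 0.0], [0.0, -0.0, -1.0]]
force: [-2.0, -0.9, 2.1]
width: 0.0206
```

```bash
python3 -m crank '0 0 0.3 0 0 0;0 0 0 0 0 0;0 0 0 0 0 0;0 0 0 0 0 0;0 0 0 0 0 0;0 0 0 0 0 0' 0; python3 -m crank '0 0 0 0 0 0;0 0 -10 0 0 0;0 0 -25 0 0 0;0 0 -35 0 0 0;0 0 -35 0 0 0;0 0 -15 0 0 0;0 0 0 0 0 0;0 0 0 0 0 0'
python3 - <<'E'
from h import *
import pickle
s=bot.state();f=bot.grab_frame("wrist");pickle.dump((s,f),open("v20.pkl","wb"))
crop(f["image"],200,60,440,300,"w20",3);print(s["tool_pos"],s["force"],s["width"])
f=bot.grab_frame("side");crop(f["image"],190,190,330,310,"s20",5)
E
```

```text
clock: 30.82
tool_pos: [0.5501, 0.4307, 0.1136]
ee_rot: [[0.951, 0.31, -0.0], [0.31, -0.951, 0.0], [-0.0, -0.0, -1.0]]
force: [0.4, 0.5, 0.8]
width: 0.0854
clock: 31.48
tool_pos: [0.5506, 0.431, 0.2356]
ee_rot: [[0.951, 0.31, 0.002], [0.31, -0.951, 0.002], [0.003, -0.001, -1.0]]
force: [0.2, 0.2, -0.7]
width: 0.0851
[0.55058817 0.43100184 0.23563533] [ 0.24889926  0.23604712 -0.6777267 ] 0.08514980723972086
```

View pics/w20.png

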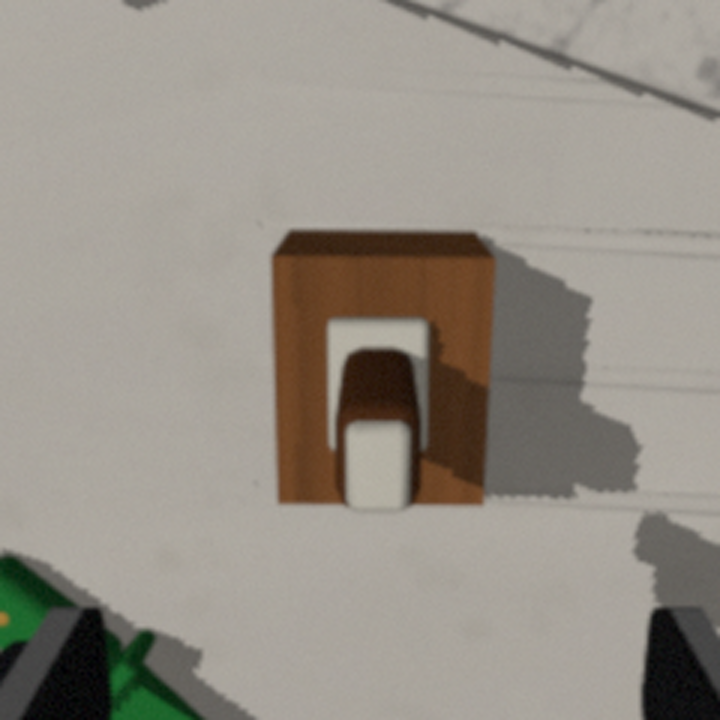

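View pics/s20.png

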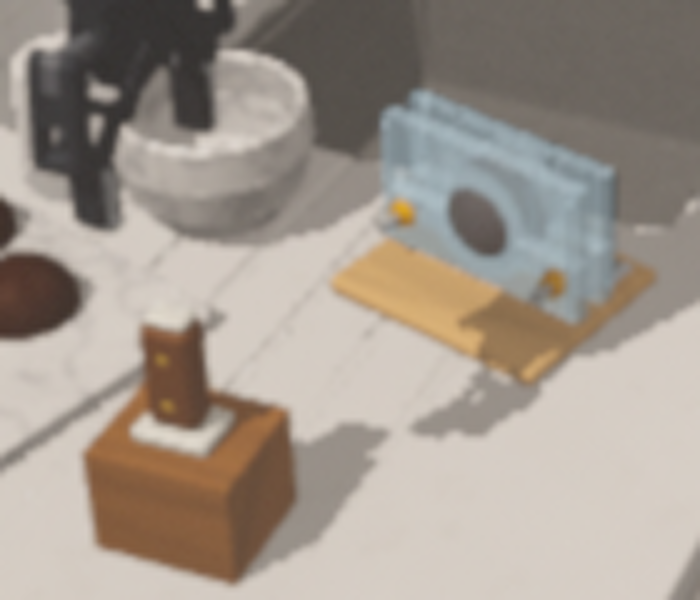

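```bash
python3 -c "
from plant import bot
print(bot.close_job())"
```

```text
the job is handed in; nothing more can be done
None
```

I worked the mould open to about 9 mm at both ends and stood the wedge back in its block, then handed the job in at about 31.5 s of robot time. The hand-in reports no verdict.

**Opening:** I wedged near, far, near, far, near. By wrist-camera estimates, one end was never more than about 3 mm ahead of the other. The highest force read between moves was about 15 N down and 5 N sideways.

**Last checks:**
- **Mould:** the final wrist view puts the gap at about 9.4 mm near and 9.6 mm far. That method reads roughly 0.3–0.5 mm too wide, so the real opening is near 9 mm and even.
- **Wedge:** the last views show it upright on its shoulder in the block. The gripper was open, about 120 mm above the height where it let go, with no contact force.
- **Other items:** I did not touch the green look-alike, mortar, mug or pepper shaker. I did not measure their positions again at the end.

**Disagreement:** one early end-on view of the far slot gave about 2 mm open where the wedge depth suggested 3 mm. An enlarged crop a few millimetres deeper, read at the top edges, gave about 4.3 mm and agreed with the wedge depth.

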